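# Pack hexagonal jars honeycomb-tight and close the stop bar

### The arm

A 6-joint arm with a two-finger parallel gripper is mounted at the origin on the work surface; the furniture and walls round the work are solid. World frame = base frame: x ahead of the robot, y to its left, z up, the work surface at z = 0. Lengths are in m, angles in rad, forces in N, time in s.
With the tool pointing down it reaches from about 0.225 to 0.875 m from the base axis. Payload 3.4 kg.
Tool frame: the origin (TCP) lies between the finger pads; the fingertips stand 19 mm ahead of it and the grasp point (between the pads) is the TCP (manip.tip_reach is the distance from the TCP to the fingertips, in m); z points along the fingers, x is the direction in which the jaws open and shut, and the axes are right-handed (so a half turn about z gives the same grasp; the last joint's range is limited). The gripper opens to 85 mm and grips with 20 to 120 N. Pads are 22 mm wide; open, the fingers measure 114 mm over their backs; the gripper's body (76 mm by 85 mm) begins 54 mm behind the grasp point. The pads swing forward as they close: fully open they stand 13 mm farther back than shut.
Start: joints at [1.114, 0.276, 1.505, -0, 1.361, -0.121], TCP at [0.189, 0.543, 0.25] pointing down, gripper open.
Joint ranges: [-2.89, 2.89], [-0.75, 2.08], [0.22, 2.7], [-1.18, 4.32], [0.11, 2.71], [-2.7, 2.7]. Speed limits (rad/s): [2.57, 2.57, 3.14, 3.14, 3.14, 3.14].

### API

Orientations are given as a unit quaternion [w, x, y, z].
In Python, from rig import manip gives the robot as it stands.
- The arm moves only by the tool send_rows, never from a script. Its arguments are lists of equal length, an entry for each row: "delta_pos": the shift along the tool's x, y, z normalised to -1 to 1, where 1 is 40 cm, a list of three; "angular": the turn, a rotation vector about the tool's x, y, z normalised to -1 to 1, where 1 is 0.08 rad, a list of three. A call has 1 to 5 rows; each row shifts and turns the commanded pose from where the row before left it, along the tool's axes as they then stand; what a row does not reach is not made up. A row lasts 1/12 s, in which the tool goes at most 41.7 mm and 7.16 degrees, less where a joint would pass 70% of its speed; a pose out of reach is approached as far as the arm can. A call with a number of a shift or a turn outside -1 to 1 is refused whole. A call with a gripper value outside its range is refused whole. "hand" is the finger opening in mm, from 0 to 85.4, set as the call begins (left out, the last holds). The fingers move at their own pace and stop on an object; "squeeze" is the grip in N (left out, the last holds). Time passes only in rows, so rows that do not move let the fingers close. It gives the time, the measured TCP pose, the force and the opening at its end, in the units of the state.
- manip.get_state(): the state, without advancing time (a new reading comes with each control period).
- manip.get_image(name): name is "scene" or "top" or "wrist"; returns the picture (480x640x3 uint8, blue, green, red); there is no depth.
- manip.calibration(name): a dict with "fx", "fy", "cx", "cy" (pixels), "camera_from_world" (4x4, takes a point from world to camera coordinates). Camera axes: x right, y up, looking along -z (the intrinsics and any distortion apply to the point x, -y, -z); pixel columns grow to the right and rows downward; lengths in m; the calibration is good to about 2 mm. The wrist camera is an equidistant fisheye: a pixel r from the principal point sees the ray r / f radians off the axis. A picture is of the moment at which its call begins: read the wrist's pose just before it. calibration takes no time and is no camera call; for the wrist camera it gives the pose at the moment of the call.
- manip.sign_off(): hands the job in, once; it reports no verdict.
The state is a dict: "clock": time; "qpos": joint angles; "qd": joint speeds; "effort": joint torques, N m; "position": TCP position; "ee_rot": TCP orientation; "contact_force": force on the tool from outside, world axes, zero at the start; "moment": the same for the moment, N m; "width": finger opening in m.
Only numpy, scipy, OpenCV 4.12 (cv2) and the standard library are available. Lean on these libraries where they do the work, as an engineer would, in place of code of your own. Each camera call takes 0.05 s, during which the arm holds its last target.

### The job

Finish the pack in the tray: set the two hexagonal jars from the bench upright in front of the two that are already there, as a second row nested honeycomb fashion, so that neighbouring jars stand flat face to flat face. Then slide the stop bar back until it is snug against them. Leave the round jar where it stands.

Things in the scene. Friction and masses are not known exactly. Their poses are not given: they have to be found in the camera images.
- rack: Dark steel tray fixed to the bench, turned up to 0.18 rad. Origin: on the bench, mid width; x to its back wall, y to its left. Inside: y -64 to 64 mm, floor 4 mm up, back wall face at x = 80, front wall at -92; walls 4 thick, 24 high. A row of two jars leaves a half-jar gap, so rows are offset by half a jar (25 mm) and lie 43.3 mm apart; the full pack is 101 mm deep.
- stop_bar (a joint): Aluminium bar across the tray (6 to 34 mm up) that slides along it, in m: 0 with its face at tray x = -75 mm, near the front; grows towards the back wall, to 0.064 at most. Stays where left; slides with about 2.5 N, more with jars before it. Against four tightly packed jars it stops at about 0.054.
- bar_handle (a point): Centre of the stop bar's handle: upright black block 30 mm wide (tray y), 16 mm thick (tray x), from 34 to 70 mm above the bench. This point is 52 mm above the bench, on the tray's centre line, 26 mm in front (tray -x) of the bar's face.
- jar_a: Hexagonal aluminium jar, 50 mm across flats, 57.7 across corners, 50 mm high (lowest 8 mm tapered 3 mm a side; smooth, friction about 0.25), with a tight hexagonal black lid, 44 mm across flats, in line with the body, from 50 to 70 mm up; grip it across two lid flats. 0.15 kg. Origin: centre of underside; x axis to a corner, y square to a flat. Already in the tray: back row, by the left wall, corners to the back wall.
- jar_b: Hexagonal aluminium jar, 50 mm across flats, 57.7 across corners, 50 mm high (lowest 8 mm tapered 3 mm a side; smooth, friction about 0.25), with a tight hexagonal black lid, 44 mm across flats, in line with the body, from 50 to 70 mm up; grip it across two lid flats. 0.15 kg. Origin: centre of underside; x axis to a corner, y square to a flat. Already in the tray: back row, beside jar_a; a half-jar gap to the right wall.
- jar_c: Hexagonal aluminium jar, 50 mm across flats, 57.7 across corners, 50 mm high (lowest 8 mm tapered 3 mm a side; smooth, friction about 0.25), with a tight hexagonal black lid, 44 mm across flats, in line with the body, from 50 to 70 mm up; grip it across two lid flats. 0.15 kg. Origin: centre of underside; x axis to a corner, y square to a flat. Stands on the bench, right of the tray, at any yaw.
- jar_d: Hexagonal aluminium jar, 50 mm across flats, 57.7 across corners, 50 mm high (lowest 8 mm tapered 3 mm a side; smooth, friction about 0.25), with a tight hexagonal black lid, 44 mm across flats, in line with the body, from 50 to 70 mm up; grip it across two lid flats. 0.15 kg. Origin: centre of underside; x axis to a corner, y square to a flat. Stands on the bench, right of the tray, at any yaw.
- round_jar: Squat round aluminium jar, body 64 mm in diameter, black lid 58 mm, 48 mm high in all; it stands on the bench in one row with jar_c and jar_d and is no part of the pack. Origin: centre of the underside.
- fume_arm: Obstacle, fixed: fume extraction arm left of the tray. Its hood and hose lie on the bench, up to 0.14 m high, from about x = 0.03, y = 0.34 to x = 0.53, y = 0.10; beyond, the hose (80 mm thick) rises at x = 0.57 to 0.73, y = 0.07 to 0.16, to above 0.9 m. Cross its low part (x under 0.5) well above 0.2 m.
Not all that is in view belongs to the job. Leave any green or yellow look-alike of the jar_d alone.

How it is judged:
On the way, in this order (a step that is already met when the one before it is completed fails the run):
1. one of the two jars from the bench stands in the tray (((x of jar_c in the frame of rack between -0.07 and 0.07 m and y of jar_c in the frame of rack between -0.06 and 0.06 m and z of jar_c in the frame of rack below 0.008 m and angle between jar_c's own z axis and vertical below 0.1 rad) or (x of jar_d in the frame of rack between -0.07 and 0.07 m and y of jar_d in the frame of rack between -0.06 and 0.06 m and z of jar_d in the frame of rack below 0.008 m and angle between jar_d's own z axis and vertical below 0.1 rad))), for 0.2 s.
2. both jars from the bench stand in the tray (x of jar_c in the frame of rack between -0.07 and 0.07 m and y of jar_c in the frame of rack between -0.06 and 0.06 m and z of each of jar_c, jar_d in the frame of rack below 0.008 m and angle between each of jar_c, jar_d's own z axis and vertical below 0.1 rad and x of jar_d in the frame of rack between -0.07 and 0.07 m and y of jar_d in the frame of rack between -0.06 and 0.06 m), for 0.2 s.
At the end, for the whole second after the job is handed in: All four hexagonal jars upright on the tray floor, at rest, turned within 0.12 rad of the honeycomb; neighbours' centres (one new jar between jar_a and jar_b, the other beside it and one of them) under 53.5 mm apart; stop bar at 0.0505 or more; round jar upright, within 40 mm of its start (all of step 2 and horizontal distance between jar_a and jar_b below 0.0535 m and ((horizontal distance between jar_c and jar_a below 0.0535 m and horizontal distance between jar_c and jar_b below 0.0535 m and horizontal distance between jar_c and jar_d below 0.0535 m and (horizontal distance between jar_d and jar_a below 0.0535 m or horizontal distance between jar_d and jar_b below 0.0535 m)) or (horizontal distance between jar_d and jar_a below 0.0535 m and horizontal distance between jar_d and jar_b below 0.0535 m and horizontal distance between jar_d and jar_c below 0.0535 m and (horizontal distance between jar_c and jar_a below 0.0535 m or horizontal distance between jar_c and jar_b below 0.0535 m))) and x of jar_a in the frame of rack between -0.07 and 0.07 m and y of jar_a in the frame of rack between -0.06 and 0.06 m and z of each of jar_a, jar_b in the frame of rack below 0.008 m and angle between each of jar_a, jar_b, round_jar's own z axis and vertical below 0.1 rad and (angle between the x axis of jar_a and the x axis of rack, either way round below 0.12 rad or angle between the x axis of jar_a and the x axis of rack, either way round between 0.927 and 1.167 rad) and linear speed of each of jar_a, jar_b, jar_c, jar_d below 0.02 m/s and x of jar_b in the frame of rack between -0.07 and 0.07 m and y of jar_b in the frame of rack between -0.06 and 0.06 m and (angle between the x axis of jar_b and the x axis of rack, either way round below 0.12 rad or angle between the x axis of jar_b and the x axis of rack, either way round between 0.927 and 1.167 rad) and (angle between the x axis of jar_c and the x axis of rack, either way round below 0.12 rad or angle between the x axis of jar_c and the x axis of rack, either way round between 0.927 and 1.167 rad) and (angle between the x axis of jar_d and the x axis of rack, either way round below 0.12 rad or angle between the x axis of jar_d and the x axis of rack, either way round between 0.927 and 1.167 rad) and value of joint stop_bar above 0.0505 m and distance of round_jar from where it was at the start of the episode below 0.04 m); the robot touches nothing.
It fails at once if a jar is tipped over (angle between any of jar_a, jar_b, jar_c, jar_d, round_jar's own z axis and vertical above 0.7 rad).
It fails at once if the round jar is carried or pushed away (distance of round_jar from where it was at the start of the episode above 0.04 m).
It also fails if it takes over 64 s, if anything falls off the work surface, if the arm or the gripper's body presses on something with over 40 N, if the wrist force passes 120 N, or if a joint passes its speed limit or range.

## Working session

There is one attempt and no reset: what is moved stays moved. The work goes in short steps, Python scripts to look and compute and a tool call to move; the robot and the scene stay as the last step left them, time stands still between calls to the robot, and variables do not carry over. Pictures are saved under pics/ and viewed, and the job is handed in when it is done.

Besides the shell and the picture viewer there is one more tool, called after ">>>" as name(argument=value, ...) on one line, values as JSON. send_rows: Moves the arm, as the interface text tells. Scaled input: -1 to 1 covers 40 cm each way for a shift and 0.08 rad each way for a turn. Its arguments: {"type":"object","properties":{"delta_pos":{"type":"array","items":{"type":"array","items":{"type":"number"}}},"angular":{"type":"array","items":{"type":"array","items":{"type":"number"}}},"hand":{"type":"number"},"squeeze":{"type":"number"}},"required":["delta_pos","angular"]}

```bash
ls; mkdir -p pics
python3 - <<'E'
from rig import manip
import cv2
print(manip.get_state())
for n in ["scene","top"]:
    im=manip.get_image(n); cv2.imwrite(f"pics/{n}0.png",im)
    c=manip.calibration(n); print(n,c)
E
```

```text
pics
{'clock': 0.0, 'qpos': array([ 1.11399538e+00,  2.76593445e-01,  1.50613651e+00,  1.84518830e-05,
        1.36068413e+00, -1.21004723e-01]), 'qd': array([-0.00034233, -0.00031607,  0.00077646, -0.00207733, -0.00111316,
        0.00072594]), 'effort': array([ 1.41999983e-03, -4.16780019e+01, -2.45799834e+01,  2.44985158e-04,
        1.11838154e-02, -2.05148922e-05]), 'position': array([0.18925871, 0.54244189, 0.24943921]), 'ee_rot': array([ 4.25883403e-04,  8.15329250e-01,  5.78996878e-01, -8.05048517e-04]), 'contact_force': array([-1.23359954, -0.09108518,  0.41052758]), 'moment': array([ 0.00645835,  0.01007801, -0.00141941]), 'width': 0.08557791202080761}
scene {'fx': 459.74255959293396, 'fy': 459.74255959293396, 'cx': 319.3831876047585, 'cy': 243.80309700826137, 'camera_from_world': array([[ 0.8839582 , -0.46727214, -0.01657247, -0.43829787],
       [ 0.32207313,  0.58281946,  0.74604985, -0.12768483],
       [-0.33894956, -0.66481443,  0.66568384, -1.22089524],
       [ 0.        ,  0.        ,  0.        ,  1.        ]])}
top {'fx': 484.0979112652871, 'fy': 484.0979112652871, 'cx': 326.7695140422079, 'cy': 239.91365865330016, 'camera_from_world': array([[ 3.05633397e-02, -9.99532829e-01, -7.26638919e-05,
        -1.40426484e-01],
       [ 9.95233759e-01,  3.04251489e-02,  9.26502835e-02,
        -4.47824918e-01],
       [-9.26047892e-02, -2.90401965e-03,  9.95698709e-01,
        -1.23083398e+00],
       [ 0.00000000e+00,  0.00000000e+00,  0.00000000e+00,
         1.00000000e+00]])}
```

View pics/scene0.png

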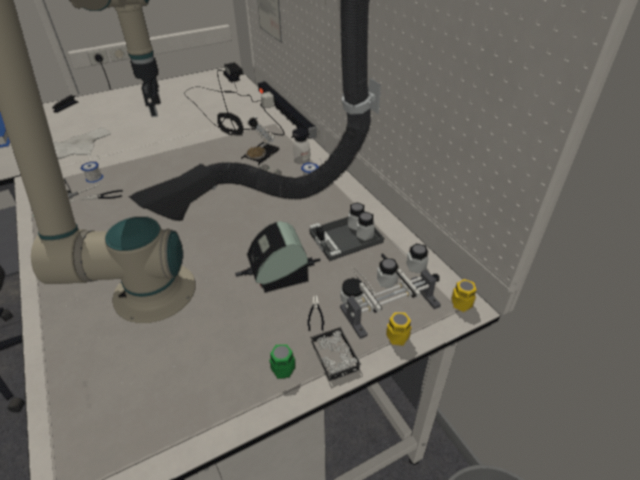

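View pics/top0.png

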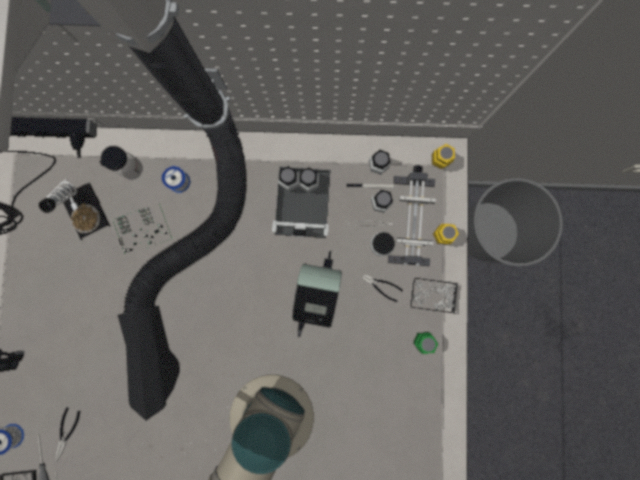

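```bash
cat > h.py <<'E'
import numpy as np, cv2
from rig import manip
def ray(name,u,v,c=None):
    c=c or manip.calibration(name)
    M=np.array(c["camera_from_world"]); R=M[:3,:3]; o=-R.T@M[:3,3]
    x=(u-c["cx"])/c["fx"]; y=(v-c["cy"])/c["fy"]
    if name=="wrist":
        r=np.hypot(x,y); s=np.sin(r)/r if r>1e-9 else 1; d=np.array([x*s,-y*s,-np.cos(r)])
    else: d=np.array([x,-y,-1.])
    return o,R.T@d
def onz(name,u,v,z,c=None):
    o,d=ray(name,u,v,c); return o+d*(z-o[2])/d[2]
def proj(name,p,c=None):
    c=c or manip.calibration(name)
    M=np.array(c["camera_from_world"]); q=M[:3,:3]@np.array(p)+M[:3,3]
    X,Y,Z=q[0],-q[1],-q[2]
    if name=="wrist":
        r=np.hypot(X,Y); t=np.arctan2(r,Z); k=t/r if r>1e-9 else 0; return c["cx"]+c["fx"]*X*k,c["cy"]+c["fy"]*Y*k
    return c["cx"]+c["fx"]*X/Z,c["cy"]+c["fy"]*Y/Z
E
python3 - <<'E'
from h import *
im=cv2.imread("pics/top0.png")
cv2.imwrite("pics/top0c.png",cv2.resize(im[135:275,260:470],None,fx=3.8,fy=3.8,interpolation=cv2.INTER_CUBIC))
for n,u,v,z in [("a?",288,176,.074),("b?",308,178,.074),("c/d",380,158,.07),("cd2",382,199,.07),("round",383,243,.048),("bar",300,228,.034),("fl",277,236,.024),("fr",328,237,.024),("bl",279,169,.024),("br",329,170,.024)]:
    print(n,onz("top",u,v,z).round(3))
E
```

```text
a? [ 0.605 -0.025  0.074]
b? [ 0.601 -0.075  0.074]
c/d [ 0.659 -0.255  0.07 ]
cd2 [ 0.554 -0.262  0.07 ]
round [ 0.446 -0.269  0.048]
bar [ 0.479 -0.057  0.034]
fl [0.458 0.002 0.024]
fr [ 0.459 -0.13   0.024]
bl [0.634 0.004 0.024]
br [ 0.635 -0.127  0.024]
```

View pics/top0c.png

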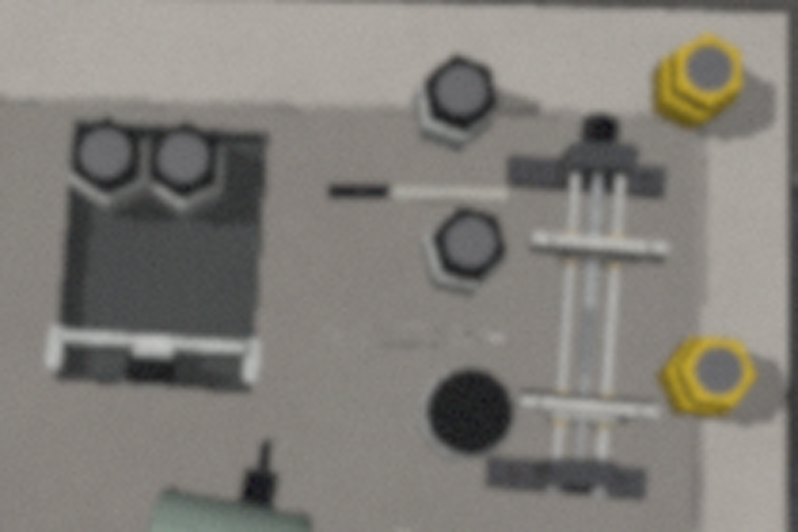

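Candidates with black hex lids in the top view are the bench jars at (380,158) and (382,199). Others that could be mistaken for them are the tray jars at (288,176) and (308,178), the round jar at (383,243), yellow ones at (445,155) and (447,233), a green one at (426,343), and a dark can at (115,158). I choose the first two: the crop shows aluminium bodies with black hexagonal lids. The round jar has no corners.

```bash
cat >> h.py <<'E'
from scipy.spatial.transform import Rotation as Ro
def pose():
    s=manip.get_state(); q=s["ee_rot"]; R=Ro.from_quat([q[1],q[2],q[3],q[0]]).as_matrix(); return np.array(s["position"]),R,s
def yaw(): 
    p,R,s=pose(); return np.arctan2(R[1,0],R[0,0])
def rows(target,ty=None,n=None,vmax=.038,quiet=False,start=None):
    """straight line + constant turn about vertical; prints rows"""
    p,R,s=pose(); y0=np.arctan2(R[1,0],R[0,0])
    if start is not None: p,y0=np.array(start[:3]),start[3]
    d=np.array(target)-p
    dy=0 if ty is None else (ty-y0+np.pi/2)%np.pi-np.pi/2
    if n is None: n=int(max(np.ceil(np.linalg.norm(d)/vmax),np.ceil(abs(dy)/.078),1))
    print("n",n,"dy",round(dy,4),"d",d.round(4),"j6",s["qpos"][5].round(3))
    y=y0; pos=[];ang=[]
    for i in range(n):
        c,sn=np.cos(y),np.sin(y)
        t=np.array([c*d[0]+sn*d[1], sn*d[0]-c*d[1], -d[2]])/n/.4
        pos.append([round(float(v),4) for v in t]); ang.append([0,0,round(float(-dy/n/.08),3)]); y+=dy/n
    for i in range(0,n,5): print(pos[i:i+5],ang[i:i+5])
E
python3 - <<'E'
from h import *
p,R,s=pose(); print(R.round(3))
rows(p+[0,0,.09]); rows([.5,-.07,.34],start=[*(p+[0,0,.09]),yaw()])
E
```

```text
[[ 0.33   0.944 -0.001]
 [ 0.944 -0.33  -0.001]
 [-0.002 -0.    -1.   ]]
n 3 dy 0 d [0.   0.   0.09] j6 -0.121
[[0.0, 0.0, -0.075], [0.0, 0.0, -0.075], [0.0, 0.0, -0.075]] [[0, 0, 0.0], [0, 0, 0.0], [0, 0, 0.0]]
n 19 dy 0 d [ 3.107e-01 -6.125e-01  5.000e-04] j6 -0.121
[[-0.0626, 0.0652, -0.0001], [-0.0626, 0.0652, -0.0001], [-0.0626, 0.0652, -0.0001], [-0.0626, 0.0652, -0.0001], [-0.0626, 0.0652, -0.0001]] [[0, 0, 0.0], [0, 0, 0.0], [0, 0, 0.0], [0, 0, 0.0], [0, 0, 0.0]]
[[-0.0626, 0.0652, -0.0001], [-0.0626, 0.0652, -0.0001], [-0.0626, 0.0652, -0.0001], [-0.0626, 0.0652, -0.0001], [-0.0626, 0.0652, -0.0001]] [[0, 0, 0.0], [0, 0, 0.0], [0, 0, 0.0], [0, 0, 0.0], [0, 0, 0.0]]
[[-0.0626, 0.0652, -0.0001], [-0.0626, 0.0652, -0.0001], [-0.0626, 0.0652, -0.0001], [-0.0626, 0.0652, -0.0001], [-0.0626, 0.0652, -0.0001]] [[0, 0, 0.0], [0, 0, 0.0], [0, 0, 0.0], [0, 0, 0.0], [0, 0, 0.0]]
[[-0.0626, 0.0652, -0.0001], [-0.0626, 0.0652, -0.0001], [-0.0626, 0.0652, -0.0001], [-0.0626, 0.0652, -0.0001]] [[0, 0, 0.0], [0, 0, 0.0], [0, 0, 0.0], [0, 0, 0.0]]
```

>>> send_rows(delta_pos=[[0, 0, -0.075], [0, 0, -0.075], [0, 0, -0.075], [-0.0626, 0.0652, 0], [-0.0626, 0.0652, 0]], angular=[[0, 0, 0], [0, 0, 0], [0, 0, 0], [0, 0, 0], [0, 0, 0]], hand=85)

```text
clock: 0.52
position: [0.2226, 0.4795, 0.3418]
ee_rot: [-0.001, 0.814, 0.58, 0.002]
contact_force: [0.7, -0.9, 0.5]
width: 0.0852
```

>>> send_rows(delta_pos=[[-0.0626, 0.0652, 0], [-0.0626, 0.0652, 0], [-0.0626, 0.0652, 0], [-0.0626, 0.0652, 0], [-0.0626, 0.0652, 0]], angular=[[0, 0, 0], [0, 0, 0], [0, 0, 0], [0, 0, 0], [0, 0, 0]])

```text
clock: 0.93
position: [0.3042, 0.3155, 0.34]
ee_rot: [0.0, 0.815, 0.579, -0.0]
contact_force: [0.0, 0.6, -0.7]
width: 0.0848
```

>>> send_rows(delta_pos=[[-0.0626, 0.0652, 0], [-0.0626, 0.0652, 0], [-0.0626, 0.0652, 0], [-0.0626, 0.0652, 0], [-0.0626, 0.0652, 0]], angular=[[0, 0, 0], [0, 0, 0], [0, 0, 0], [0, 0, 0], [0, 0, 0]])

```text
clock: 1.35
position: [0.386, 0.1544, 0.3401]
ee_rot: [-0.0, 0.815, 0.579, -0.0]
contact_force: [0.3, 0.8, 0.1]
width: 0.0848
```

>>> send_rows(delta_pos=[[-0.0626, 0.0652, 0], [-0.0626, 0.0652, 0], [-0.0626, 0.0652, 0], [-0.0626, 0.0652, 0], [-0.0626, 0.0652, 0]], angular=[[0, 0, 0], [0, 0, 0], [0, 0, 0], [0, 0, 0], [0, 0, 0]])

```text
clock: 1.77
position: [0.468, -0.0069, 0.34]
ee_rot: [-0.0, 0.815, 0.579, -0.0]
contact_force: [0.8, 0.8, 0.7]
width: 0.0848
```

Run:
```python
from h import *
import pickle
p,R,s=pose(); print(p,yaw(),s["qpos"],s["clock"])
c=manip.calibration("wrist"); im=manip.get_image("wrist"); cv2.imwrite("pics/w1.png",im); pickle.dump(c,open("w1.pkl","wb")); print(c)
```

```text
[ 0.4679817  -0.00687013  0.34001302] 1.2345657848242046 [-1.63733329e-01  7.16667300e-02  1.54434176e+00  3.01456027e-04
  1.52612579e+00 -1.39831272e+00] 1.7667
{'fx': 371.64829954431775, 'fy': 371.64829954431775, 'cx': 324.3090478845514, 'cy': 234.188369657917, 'camera_from_world': array([[ 3.30201312e-01,  9.43910191e-01,  8.03054662e-04,
        -1.48249034e-01],
       [-8.93290269e-01,  3.12767951e-01, -3.22813729e-01,
         4.91277597e-01],
       [-3.04958338e-01,  1.05876156e-01,  9.46462176e-01,
        -3.23605908e-01],
       [ 0.00000000e+00,  0.00000000e+00,  0.00000000e+00,
         1.00000000e+00]])}
```

View pics/w1.png

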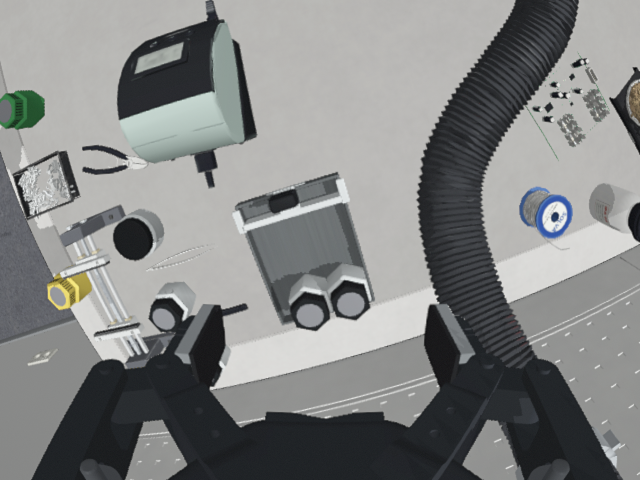

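Run:
```python
from h import *
im=cv2.imread("pics/w1.png")
cv2.imwrite("pics/w1c.png",cv2.resize(im[165:340,225:385],None,fx=3.4,fy=3.4,interpolation=cv2.INTER_CUBIC))
```

```text
(no output)
```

View pics/w1c.png

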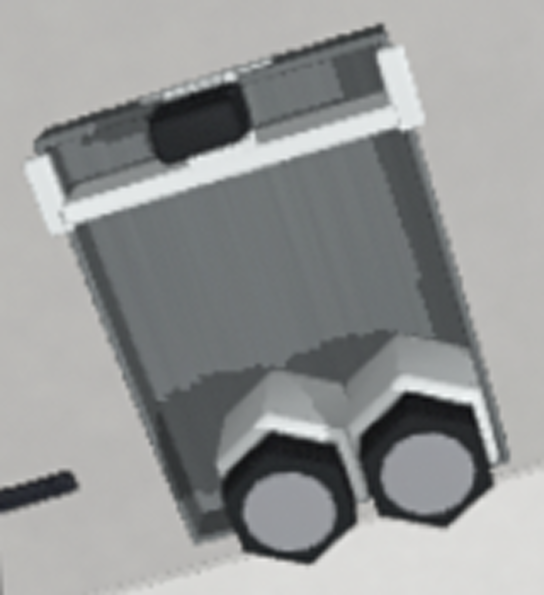

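```bash
cat >> h.py <<'E'
def discs(im,box,lo=120,hi=200,amin=150):
    x0,y0,x1,y1=box; g=im[y0:y1,x0:x1].astype(int)
    m=((g.max(2)-g.min(2)<18)&(g.mean(2)>lo)&(g.mean(2)<hi)).astype(np.uint8)*255
    cs,_=cv2.findContours(m,cv2.RETR_EXTERNAL,cv2.CHAIN_APPROX_NONE); out=[]
    for c in cs:
        a=cv2.contourArea(c)
        if a<amin or len(c)<5: continue
        (u,v),(w,h),t=cv2.fitEllipse(c)
        fill=a/(np.pi*w*h/4)
        if fill>.93 and min(w,h)/max(w,h)>.6: out.append((u+x0,v+y0,w,h,round(fill,3)))
    return out
E
python3 - <<'E'
from h import *
import pickle
c=pickle.load(open("w1.pkl","rb")); im=cv2.imread("pics/w1.png")
print(im[315,311],im[300,348], im[310,330])
D=discs(im,(140,150,390,345)); 
P=[]
for d in D: P.append(onz("wrist",d[0],d[1],.074,c)); print(np.round(d,2),P[-1].round(4), onz("wrist",d[0],d[1],.07,c).round(4))
o=[("FL",385,28),("FR",37,138),("BR",195,545),("BL",507,460)]
for n,u,v in o: print(n,onz("wrist",u/3.4+225,v/3.4+165,.024,c).round(4))
for n,u,v in [("barL",385,108),("barR",75,205)]: print(n,onz("wrist",u/3.4+225,v/3.4+165,.034,c).round(4))
E
```

```text
[158 154 152] [159 154 152] [160 159 156]
[163.2  318.6   17.17  22.93   0.99] [ 0.556  -0.2629  0.074 ] [ 0.5577 -0.2658  0.07  ]
[309.57 315.11  21.92  25.5    1.  ] [ 0.6078 -0.0747  0.074 ] [ 0.61   -0.0757  0.07  ]
[350.31 303.85  22.25  26.16   1.  ] [ 0.6091 -0.0229  0.074 ] [ 0.6114 -0.0234  0.07  ]
FL [0.4639 0.0124 0.024 ]
FR [ 0.4592 -0.1204  0.024 ]
BR [ 0.6394 -0.1291  0.024 ]
BL [0.6432 0.0037 0.024 ]
barL [0.4891 0.0035 0.034 ]
barR [ 0.4856 -0.1137  0.034 ]
```

Run:
```python
from h import *
c=manip.calibration("wrist");M=c["camera_from_world"];o=-M[:3,:3].T@M[:3,3];p,R,s=pose();print("cam in tool",(R.T@(o-p)).round(4))
rows([.505,-.25,.30],1.55)
```

```text
cam in tool [-1.000e-04 -8.360e-02 -1.249e-01]
n 7 dy 0.3197 d [ 0.0333 -0.237  -0.0395] j6 -1.4
[[-0.0758, 0.0395, 0.0141], [-0.0775, 0.036, 0.0141], [-0.0791, 0.0324, 0.0141], [-0.0805, 0.0287, 0.0141], [-0.0817, 0.025, 0.0141]] [[0, 0, -0.571], [0, 0, -0.571], [0, 0, -0.571], [0, 0, -0.571], [0, 0, -0.571]]
[[-0.0828, 0.0213, 0.0141], [-0.0837, 0.0175, 0.0141]] [[0, 0, -0.571], [0, 0, -0.571]]
```

>>> send_rows(delta_pos=[[-0.0758, 0.0395, 0.0141], [-0.0775, 0.036, 0.0141], [-0.0791, 0.0324, 0.0141], [-0.0805, 0.0287, 0.0141], [-0.0817, 0.025, 0.0141]], angular=[[0, 0, -0.571], [0, 0, -0.571], [0, 0, -0.571], [0, 0, -0.571], [0, 0, -0.571]])

```text
clock: 2.23
position: [0.4921, -0.1755, 0.3114]
ee_rot: [-0.0, 0.743, 0.669, -0.0]
contact_force: [0.7, -0.1, -0.5]
width: 0.0851
```

>>> send_rows(delta_pos=[[-0.0828, 0.0213, 0.0141], [-0.0837, 0.0175, 0.0141], [0, 0, 0]], angular=[[0, 0, -0.571], [0, 0, -0.571], [0, 0, 0]])

```text
clock: 2.48
position: [0.5025, -0.2476, 0.2983]
ee_rot: [0.0, 0.714, 0.7, -0.002]
contact_force: [-0.0, 0.7, -0.4]
width: 0.0851
```

```bash
cat >> h.py <<'E'
import pickle
def snap(n):
    manip.get_state(); c=manip.calibration("wrist"); im=manip.get_image("wrist"); cv2.imwrite(f"pics/{n}.png",im); pickle.dump(c,open(n+".pkl","wb")); return im,c
E
python3 - <<'E'
from h import *
im,c=snap("w2"); p,R,s=pose(); print(p,yaw(),s["qpos"].round(3))
E
```

```text
[ 0.50202334 -0.24445736  0.29891165] 1.5508032191501817 [-5.770e-01  2.290e-01  1.450e+00 -1.000e-03  1.465e+00 -2.128e+00]
```

View pics/w2.png

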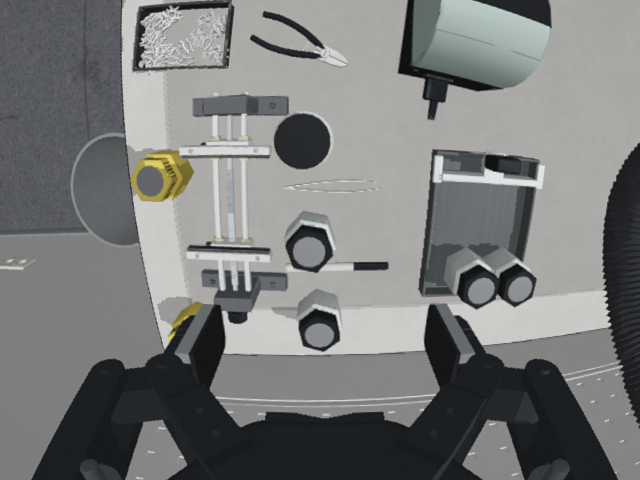

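Run:
```python
from h import *
im=cv2.imread("pics/w2.png");c=pickle.load(open("w2.pkl","rb"))
for d in discs(im,(260,140,560,350)): print(np.round(d,2),onz("wrist",d[0],d[1],.07,c).round(4),onz("wrist",d[0],d[1],.074,c).round(4))
a=cv2.resize(im[200:360,275:355],None,fx=5,fy=5,interpolation=cv2.INTER_CUBIC)[:800]
b=a
cv2.imwrite("pics/w2c.png",np.hstack([a[:400],a[400:800]]))
```

```text
[319.09 334.91  22.03  27.18   1.  ] [ 0.6598 -0.2571  0.07  ] [ 0.6571 -0.257   0.074 ]
```

View pics/w2c.png

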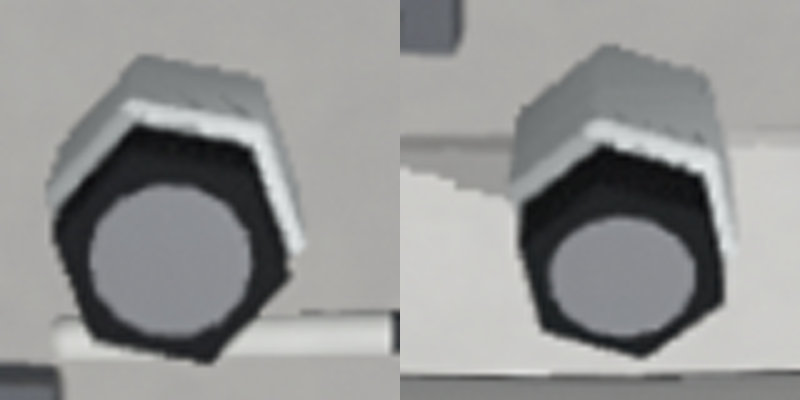

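Run:
```python
from h import *
im=cv2.imread("pics/w2.png");c=pickle.load(open("w2.pkl","rb"))
def P(u,v,ox,oy): return onz("wrist",u/5+ox,v/5+oy,.07,c)
for nm,pts,ox,oy in [("near",[(290,268),(210,362),(92,338)],275,200),("far",[(725-400,302),(640-400,358),(545-400,328)],275,280)]:
    Q=[P(u,v,ox,oy) for u,v in pts]
    for i in range(2):
        e=Q[i+1]-Q[i]; n=np.arctan2(e[1],e[0])+np.pi/2
        print(nm,"len",np.linalg.norm(e).round(4),"normal mod60 deg",round(np.degrees(n)%60,2))
    print((Q[0]+Q[2]-Q[1]).round(4), Q)
im2=im[200:300,275:355]
u,v=171/5+275,260/5+200; print(onz("wrist",u,v,.07,c))
for box in [(285,225,340,275)]:
  for d in discs(im,box,lo=110,hi=175): print(np.round(d,2),onz("wrist",d[0],d[1],.07,c).round(4))
```

```text
near len 0.0269 normal mod60 deg 50.9
near len 0.0251 normal mod60 deg 46.49
[ 0.5543 -0.2647  0.07  ] [array([ 0.56018873, -0.24029304,  0.07      ]), array([ 0.58103939, -0.25723809,  0.07      ]), array([ 0.57516748, -0.28168223,  0.07      ])]
far len 0.0254 normal mod60 deg 38.55
far len 0.0236 normal mod60 deg 37.48
[ 0.659  -0.2551  0.07  ] [array([ 0.66806401, -0.23331108,  0.07      ]), array([ 0.68388349, -0.25316306,  0.07      ]), array([ 0.67483783, -0.27498252,  0.07      ])]
[ 0.55797467 -0.26459585  0.07      ]
[308.69 251.62  28.54  30.99   1.  ] [ 0.5576 -0.2651  0.07  ]
```

Run:
```python
from h import *
p,R,s=pose(); print(p,yaw(),manip.tip_reach)
rows([.5577,-.2652,.13],np.radians(108))
rows([.5577,-.2652,.072],start=[.5577,-.2652,.13,0],n=3)
```

```text
[ 0.50202334 -0.24445736  0.29891165] 1.5508032191501817 0.019
n 5 dy 0.3342 d [ 0.0557 -0.0207 -0.1689] j6 -2.128
[[-0.0098, 0.028, 0.0845], [-0.0117, 0.0273, 0.0845], [-0.0135, 0.0265, 0.0845], [-0.0152, 0.0255, 0.0845], [-0.0169, 0.0245, 0.0845]] [[0, 0, -0.835], [0, 0, -0.835], [0, 0, -0.835], [0, 0, -0.835], [0, 0, -0.835]]
n 3 dy 0 d [ 0.     0.    -0.058] j6 -2.128
[[0.0, 0.0, 0.0483], [0.0, 0.0, 0.0483], [0.0, 0.0, 0.0483]] [[0, 0, 0.0], [0, 0, 0.0], [0, 0, 0.0]]
```

>>> send_rows(delta_pos=[[-0.0098, 0.028, 0.0845], [-0.0117, 0.0273, 0.0845], [-0.0135, 0.0265, 0.0845], [-0.0152, 0.0255, 0.0845], [-0.0169, 0.0245, 0.0845]], angular=[[0, 0, -0.835], [0, 0, -0.835], [0, 0, -0.835], [0, 0, -0.835], [0, 0, -0.835]])

```text
clock: 2.95
position: [0.5583, -0.261, 0.1307]
ee_rot: [-0.0, 0.585, 0.811, 0.0]
contact_force: [-0.1, 0.4, -0.2]
width: 0.085
```

>>> send_rows(delta_pos=[[0, 0, 0], [0, 0, 0], [0, 0, 0]], angular=[[0, 0, 0], [0, 0, 0], [0, 0, 0]])

```text
clock: 3.2
position: [0.5583, -0.2619, 0.1332]
ee_rot: [0.0, 0.586, 0.81, 0.0]
contact_force: [0.1, -0.1, 1.1]
width: 0.085
```

Run:
```python
from h import *
p,R,s=pose(); print(p,yaw(),s["qd"].round(4))
im,c=snap("w3"); p,R,s=pose(); print(p,yaw())
```

```text
[ 0.55834544 -0.2618533   0.1331529 ] 1.8883269570800467 [-0.0053 -0.0277 -0.0213 -0.0014 -0.0068 -0.0054]
[ 0.55870529 -0.26228538  0.13407084] 1.8883701148902603
```

View pics/w3.png

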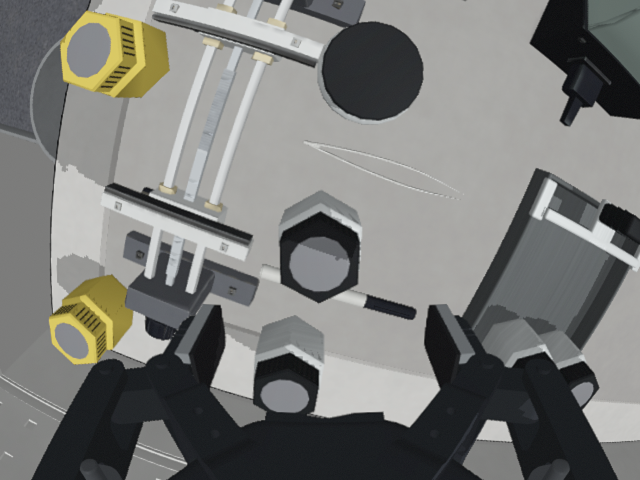

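Run:
```python
from h import *
im=cv2.imread("pics/w3.png");c=pickle.load(open("w3.pkl","rb"))
g=im[225:300,280:360].astype(int); m=((g.mean(2)>70)&(g.mean(2)<175)).astype(np.uint8)*255
n,l,st,ce=cv2.connectedComponentsWithStats(m)
i=l[258-225,319-280]; m=(l==i).astype(np.uint8); cs,_=cv2.findContours(m,cv2.RETR_EXTERNAL,cv2.CHAIN_APPROX_NONE)
h=cv2.convexHull(cs[0]); e=cv2.fitEllipse(h); print(e, st[i])
print(onz("wrist",e[0][0]+280,e[0][1]+225,.07,c))
p,R,s=pose(); print(p)
# lid sides: dark hull
for u,v in [(281,262),(358,262),(283,280),(355,284),(318,301)]: print(onz("wrist",u,v,.07,c).round(4))
rows([.5577,-.265,.072])
```

```text
((38.97223663330078, 39.034244537353516), (55.14113998413086, 60.537200927734375), 92.6025619506836) [   9   12   61   55 2616]
[ 0.5575114  -0.26513221  0.07      ]
[ 0.55870529 -0.26228538  0.13407084]
[ 0.563  -0.2854  0.07  ]
[ 0.5497 -0.2451  0.07  ]
[ 0.5733 -0.2814  0.07  ]
[ 0.5629 -0.242   0.07  ]
[ 0.5799 -0.2585  0.07  ]
n 2 dy 0 d [-0.001  -0.0027 -0.0621] j6 -2.44
[[-0.0028, -0.0023, 0.0776], [-0.0028, -0.0023, 0.0776]] [[0, 0, 0.0], [0, 0, 0.0]]
```

>>> send_rows(delta_pos=[[-0.002, -0.002, 0.05], [-0.002, -0.002, 0.05], [-0.002, -0.001, 0.05], [0, 0, 0]], angular=[[0, 0, 0], [0, 0, 0], [0, 0, 0], [0, 0, 0]])

```text
clock: 3.58
position: [0.5553, -0.2645, 0.071]
ee_rot: [-0.001, 0.587, 0.81, -0.0]
contact_force: [-0.0, 0.2, 0.3]
width: 0.0849
```

Run:
```python
from h import *
p,R,s=pose(); print(p,yaw(),s["contact_force"].round(2))
```

```text
[ 0.55526539 -0.26449023  0.07104025] 1.887932163064727 [-0.03  0.21  0.27]
```

Good; close on the lid.

>>> send_rows(delta_pos=[[0, 0, 0], [0, 0, 0], [0, 0, 0], [0, 0, 0], [0, 0, 0]], angular=[[0, 0, 0], [0, 0, 0], [0, 0, 0], [0, 0, 0], [0, 0, 0]], hand=30, squeeze=40)

```text
clock: 4.0
position: [0.5579, -0.2659, 0.0741]
ee_rot: [0.002, 0.586, 0.81, 0.0]
contact_force: [-1.9, 0.5, 6.2]
width: 0.0431
```

>>> send_rows(delta_pos=[[0, 0, 0], [0, 0, 0], [0, 0, 0], [0, 0, 0], [0, 0, 0]], angular=[[0, 0, 0], [0, 0, 0], [0, 0, 0], [0, 0, 0], [0, 0, 0]])

```text
clock: 4.42
position: [0.5579, -0.2659, 0.0741]
ee_rot: [0.002, 0.586, 0.81, 0.0]
contact_force: [-0.7, 0.7, 6.6]
width: 0.043
```

Run:
```python
from h import *
im,c=snap("w4"); p,R,s=pose(); print(p,yaw(),s["width"],s["contact_force"])
```

```text
[ 0.55784141 -0.26589559  0.07409577] 1.888708442247089 0.04316713500099804 [-1.14728245  1.35675673  7.60839625]
```

View pics/w4.png

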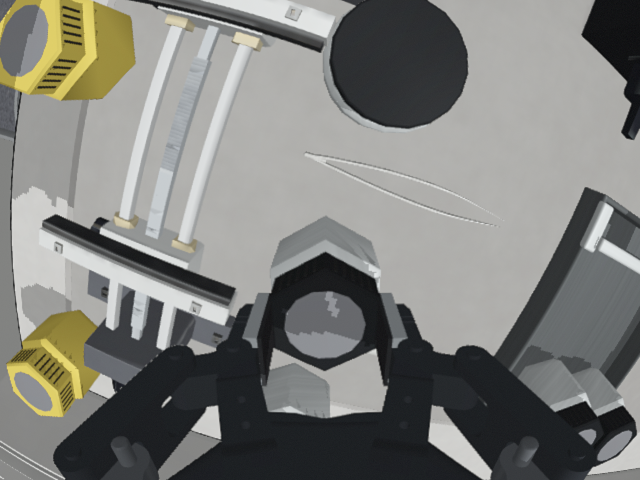

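Run:
```python
from h import *
im=cv2.imread("pics/w4.png");c=pickle.load(open("w4.pkl","rb")); p,R,s=pose()
for u,v in [(325,325)]:
    P=onz("wrist",u,v,.07,c); print("held centre rel tool",(R.T@(P-p)).round(4))
im=cv2.imread("pics/w2.png");c=pickle.load(open("w2.pkl","rb"))
for d in discs(im,(420,240,560,330),lo=110,hi=190): print(np.round(d,2),onz("wrist",d[0],d[1],.074,c).round(4))
cv2.imwrite("pics/w2d.png",cv2.resize(im[140:315,410:560],None,fx=3.4,fy=3.4,interpolation=cv2.INTER_CUBIC))
rows([p[0],p[1],.22]);
```

```text
held centre rel tool [ 0.0004 -0.0002  0.0041]
[480.82 290.42  22.    27.78   1.  ] [ 0.6079 -0.0739  0.074 ]
[519.65 288.72  19.63  26.74   1.  ] [ 0.6093 -0.0219  0.074 ]
n 4 dy 0 d [0.     0.     0.1459] j6 -2.446
[[0.0, 0.0, -0.0912], [0.0, 0.0, -0.0912], [0.0, 0.0, -0.0912], [0.0, 0.0, -0.0912]] [[0, 0, 0.0], [0, 0, 0.0], [0, 0, 0.0], [0, 0, 0.0]]
```

View pics/w2d.png

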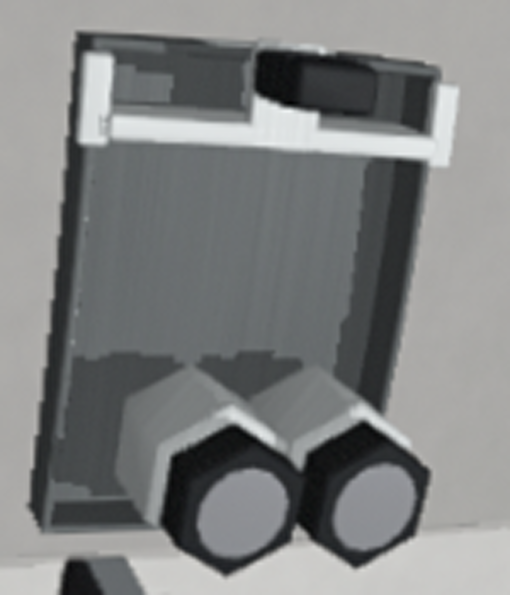

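>>> send_rows(delta_pos=[[0, 0, -0.04], [0, 0, -0.09], [0, 0, -0.09], [0, 0, -0.09], [0, 0, 0]], angular=[[0, 0, 0], [0, 0, 0], [0, 0, 0], [0, 0, 0], [0, 0, 0]])

```text
clock: 4.88
position: [0.5606, -0.2676, 0.2043]
ee_rot: [0.008, 0.586, 0.81, 0.001]
contact_force: [1.8, -0.7, -1.1]
width: 0.0431
```

Run:
```python
from h import *
p,R,s=pose(); print(p,yaw(),s["width"],s["contact_force"])
rows([.5627,-.0468,.19],1.536)
```

```text
[ 0.56064392 -0.26764866  0.20433198] 1.8887395856806712 0.043086919922896434 [ 1.83249228 -0.69896769 -1.1126691 ]
n 6 dy -0.3527 d [ 0.0021  0.2208 -0.0143] j6 -2.446
[[0.0871, 0.0296, 0.006], [0.0887, 0.0244, 0.006], [0.09, 0.0192, 0.006], [0.091, 0.0138, 0.006], [0.0916, 0.0085, 0.006]] [[0, 0, 0.735], [0, 0, 0.735], [0, 0, 0.735], [0, 0, 0.735], [0, 0, 0.735]]
[[0.092, 0.0031, 0.006]] [[0, 0, 0.735]]
```

>>> send_rows(delta_pos=[[0.0871, 0.0296, 0.006], [0.0887, 0.0244, 0.006], [0.09, 0.0192, 0.006], [0.091, 0.0138, 0.006], [0.0916, 0.0085, 0.006]], angular=[[0, 0, 0.735], [0, 0, 0.735], [0, 0, 0.735], [0, 0, 0.735], [0, 0, 0.735]])

```text
clock: 5.3
position: [0.558, -0.0798, 0.1836]
ee_rot: [-0.0, 0.7, 0.714, 0.0]
contact_force: [0.4, -0.6, -3.0]
width: 0.0428
```

>>> send_rows(delta_pos=[[0.092, 0.0031, 0.006], [0, 0, 0], [0, 0, 0], [0, 0, 0]], angular=[[0, 0, 0.735], [0, 0, 0], [0, 0, 0], [0, 0, 0]])

```text
clock: 5.63
position: [0.5589, -0.0446, 0.1814]
ee_rot: [0.0, 0.719, 0.695, -0.0]
contact_force: [0.7, -0.0, -1.9]
width: 0.0427
```

Run:
```python
from h import *
p,R,s=pose(); print(p,yaw(),s["width"],s["contact_force"].round(1),R.round(3))
im,c=snap("w5");
```

```text
[ 0.55890272 -0.04459544  0.18136851] 1.5374720226924412 0.042707580658618474 [ 0.7 -0.  -1.9] [[ 0.033  0.999  0.   ]
 [ 0.999 -0.033 -0.001]
 [-0.001  0.    -1.   ]]
```

View pics/w5.png

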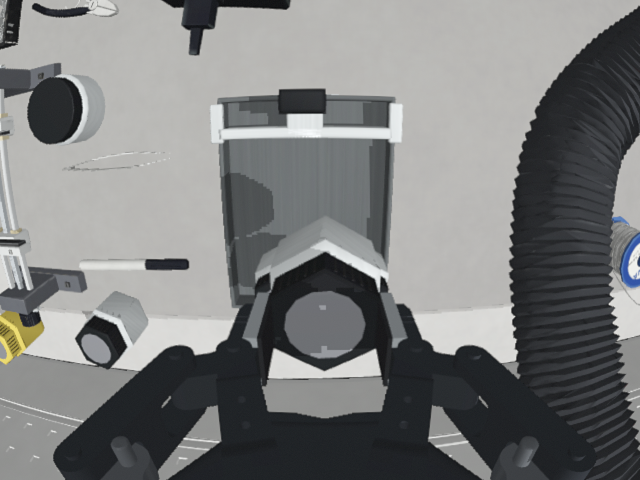

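Run:
```python
from h import *
c=pickle.load(open("w5.pkl","rb"))
im=cv2.imread("pics/w5.png")
cv2.imwrite("pics/w5c.png",cv2.resize(im[80:320,200:410],None,fx=3.7,fy=2.5,interpolation=cv2.INTER_CUBIC))
Q=[onz("wrist",u,v,.034,c) for u,v in [(225,128),(388,129)]]; e=Q[1]-Q[0]; print(Q,"yaw",-np.arctan2(e[0],e[1]))
p,R,s=pose(); print(p,yaw())
```

```text
[array([ 0.4829631 , -0.11564825,  0.034     ]), array([0.48885679, 0.0042566 , 0.034     ])] yaw -0.04911351344144273
[ 0.55904647 -0.04524977  0.18142767] 1.5361138593170325
```

View pics/w5c.png

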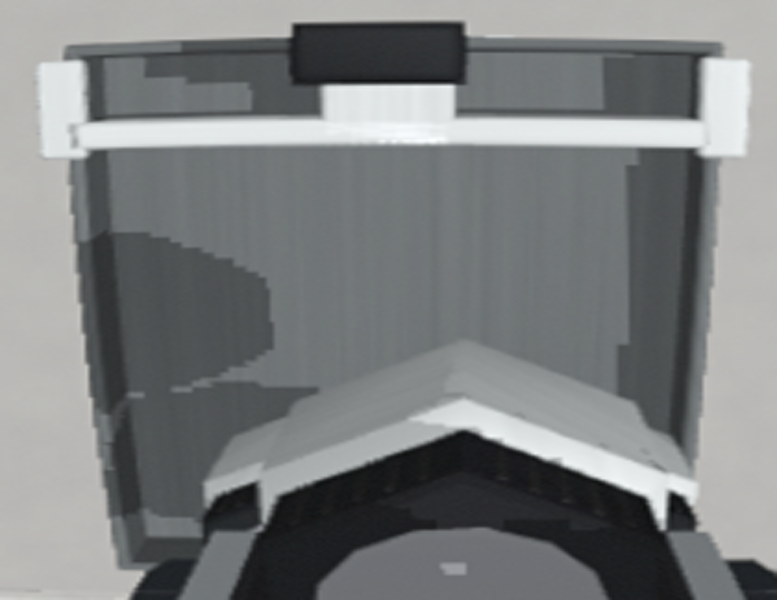

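>>> send_rows(delta_pos=[[-0.003, 0.0093, 0.03], [0, 0, 0.06], [0, 0, 0.06], [0, 0, 0.03], [0, 0, 0]], angular=[[0, 0, 0.1], [0, 0, 0], [0, 0, 0], [0, 0, 0], [0, 0, 0]])

```text
clock: 6.1
position: [0.5602, -0.0469, 0.1054]
ee_rot: [-0.003, 0.723, 0.691, -0.002]
contact_force: [-0.7, 0.7, -1.7]
width: 0.0428
```

Run:
```python
from h import *
im,c=snap("w6"); p,R,s=pose(); print(p,yaw(),s["width"],s["contact_force"].round(1))
```

```text
[ 0.56150228 -0.04697837  0.10722184] 1.5258612747237776 0.0429338434958079 [ 1.1  0.2 -1.7]
```

View pics/w6.png

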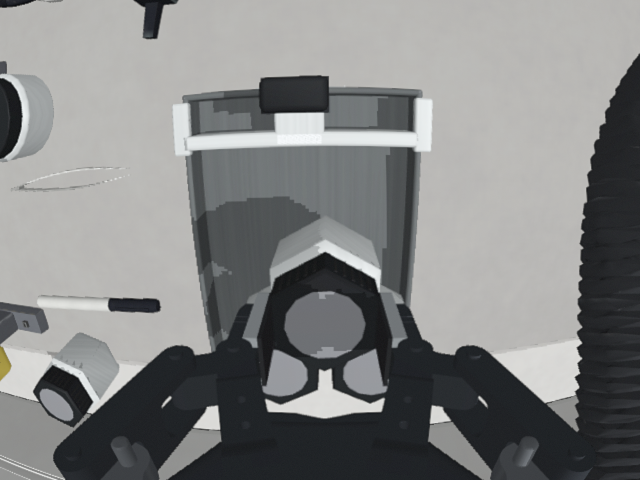

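>>> send_rows(delta_pos=[[0, 0, 0.015], [0, 0, 0.015], [0, 0, 0.015], [0, 0, 0.01], [0, 0, 0]], angular=[[0, 0, 0], [0, 0, 0], [0, 0, 0], [0, 0, 0], [0, 0, 0]])

```text
clock: 6.57
position: [0.5621, -0.0458, 0.0867]
ee_rot: [-0.001, 0.722, 0.692, -0.0]
contact_force: [-0.8, -0.4, -2.3]
width: 0.0428
```

>>> send_rows(delta_pos=[[0, 0, 0], [0, 0, 0]], angular=[[0, 0, 0], [0, 0, 0]])

```text
clock: 6.73
position: [0.5629, -0.0459, 0.0877]
ee_rot: [0.0, 0.722, 0.692, 0.0]
contact_force: [-0.6, -0.4, -2.1]
width: 0.043
```

>>> send_rows(delta_pos=[[0, 0, 0.01], [0, 0, 0.01], [0, 0, 0.003], [0, 0, 0], [0, 0, 0]], angular=[[0, 0, 0], [0, 0, 0], [0, 0, 0], [0, 0, 0], [0, 0, 0]])

```text
clock: 7.15
position: [0.5626, -0.0458, 0.0782]
ee_rot: [-0.0, 0.722, 0.692, 0.0]
contact_force: [-0.8, -0.1, -1.6]
width: 0.0425
```

>>> send_rows(delta_pos=[[0, 0, 0.003], [0, 0, 0.003], [0, 0, 0], [0, 0, 0]], angular=[[0, 0, 0], [0, 0, 0], [0, 0, 0], [0, 0, 0]])

```text
clock: 7.48
position: [0.5632, -0.0459, 0.0781]
ee_rot: [0.001, 0.722, 0.692, 0.001]
contact_force: [-2.8, 1.6, 12.9]
width: 0.0432
```

>>> send_rows(delta_pos=[[0, 0, -0.003], [0, 0, 0], [0, 0, 0], [0, 0, 0], [0, 0, 0]], angular=[[0, 0, 0], [0, 0, 0], [0, 0, 0], [0, 0, 0], [0, 0, 0]], hand=62)

```text
clock: 7.9
position: [0.5625, -0.0459, 0.0766]
ee_rot: [-0.0, 0.722, 0.692, -0.0]
contact_force: [-0.3, -0.6, -0.7]
width: 0.062
```

>>> send_rows(delta_pos=[[0, 0, -0.03], [0, 0, -0.06], [0, 0, -0.09], [0, 0, -0.09], [0, 0, 0]], angular=[[0, 0, 0], [0, 0, 0], [0, 0, 0], [0, 0, 0], [0, 0, 0]])

```text
clock: 8.32
position: [0.5669, -0.0467, 0.1919]
ee_rot: [0.006, 0.722, 0.692, 0.004]
contact_force: [1.4, 0.9, -0.2]
width: 0.0619
```

Run:
```python
from h import *
im,c=snap("w7"); p,R,s=pose(); print(p,yaw(),s["width"],s["contact_force"].round(1),s["clock"])
for d in discs(im,(60,200,500,420),lo=90,hi=190): print(np.round(d,2),onz("wrist",d[0],d[1],.074,c).round(4),onz("wrist",d[0],d[1],.07,c).round(4))
```

```text
[ 0.56538806 -0.04644443  0.18896722] 1.5280288779778364 0.0623115404844625 [0.4 0.4 0. ] 8.3667
[101.88 334.7   21.49  34.33   1.  ] [ 0.6569 -0.2546  0.074 ] [ 0.6598 -0.2581  0.07  ]
[289.   286.41  38.86  44.43   1.  ] [ 0.6075 -0.0746  0.074 ] [ 0.6096 -0.0751  0.07  ]
[359.65 285.44  39.11  44.23   1.  ] [ 0.6089 -0.0228  0.074 ] [ 0.611  -0.0224  0.07  ]
[326.28 227.46  45.21  47.49   1.  ] [ 0.5631 -0.0454  0.074 ] [ 0.5644 -0.0454  0.07  ]
```

View pics/w7.png

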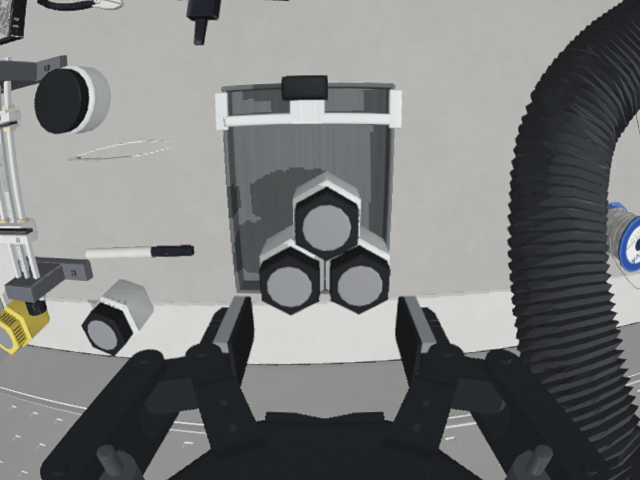

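>>> send_rows(delta_pos=[[0, 0, 0], [0, 0, 0]], angular=[[0, 0, 0], [0, 0, 0]], hand=80)

```text
clock: 8.53
position: [0.5616, -0.0457, 0.1837]
ee_rot: [-0.001, 0.722, 0.692, -0.001]
contact_force: [-0.0, -0.9, -0.2]
width: 0.0801
```

Run:
```python
from h import *
p,R,s=pose(); print(p,yaw())
for r in (150,140,135,130): print(r,onz("top",340,r,0).round(3))
rows([.62,-.2577,.17],1.431)
```

```text
[ 0.56163614 -0.0456916   0.18371979] 1.5279927986957649
150 [ 0.696 -0.155  0.   ]
140 [ 0.724 -0.154  0.   ]
135 [ 0.737 -0.153  0.   ]
130 [ 0.751 -0.153  0.   ]
n 6 dy -0.097 d [ 0.0584 -0.212  -0.0137] j6 -1.733
[[-0.0872, 0.0281, 0.0057], [-0.0868, 0.0295, 0.0057], [-0.0863, 0.0309, 0.0057], [-0.0858, 0.0323, 0.0057], [-0.0852, 0.0337, 0.0057]] [[0, 0, 0.202], [0, 0, 0.202], [0, 0, 0.202], [0, 0, 0.202], [0, 0, 0.202]]
[[-0.0847, 0.035, 0.0057]] [[0, 0, 0.202]]
```

>>> send_rows(delta_pos=[[-0.0872, 0.0281, 0.0057], [-0.0868, 0.0295, 0.0057], [-0.0863, 0.0309, 0.0057], [-0.0858, 0.0323, 0.0057], [-0.0852, 0.0337, 0.0057]], angular=[[0, 0, 0.202], [0, 0, 0.202], [0, 0, 0.202], [0, 0, 0.202], [0, 0, 0.202]])

```text
clock: 8.95
position: [0.6106, -0.2237, 0.1712]
ee_rot: [-0.002, 0.75, 0.662, -0.001]
contact_force: [1.3, -0.3, 0.6]
width: 0.0803
```

>>> send_rows(delta_pos=[[-0.0847, 0.035, 0.0057], [0, 0, 0], [0, 0, 0], [0, 0, 0], [0, 0, 0]], angular=[[0, 0, 0.202], [0, 0, 0], [0, 0, 0], [0, 0, 0], [0, 0, 0]])

```text
clock: 9.37
position: [0.6202, -0.2565, 0.1702]
ee_rot: [-0.001, 0.754, 0.656, -0.0]
contact_force: [-0.1, 0.2, 0.9]
width: 0.0802
```

Run:
```python
from h import *
im,c=snap("w8"); p,R,s=pose(); print(p,yaw(),s["width"])
for d in discs(im,(220,200,430,420),lo=90,hi=190): print(np.round(d,2),onz("wrist",d[0],d[1],.07,c).round(4))
```

```text
[ 0.62046598 -0.25639433  0.17069809] 1.432250370345729 0.08006736673092663
[330.83 297.35  41.33  46.8    1.  ] [ 0.6594 -0.2573  0.07  ]
```

View pics/w8.png

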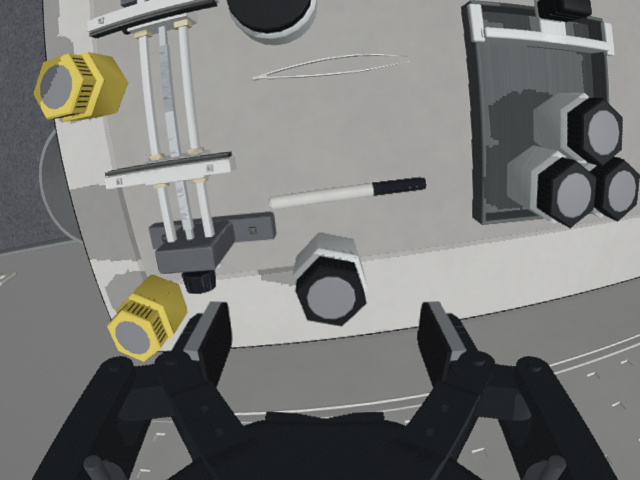

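Run:
```python
from h import *
im=cv2.imread("pics/w8.png");c=pickle.load(open("w8.pkl","rb"))
cv2.imwrite("pics/w8c.png",cv2.resize(im[225:335,285:375],None,fx=5,fy=5,interpolation=cv2.INTER_CUBIC))
```

```text
(no output)
```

View pics/w8c.png

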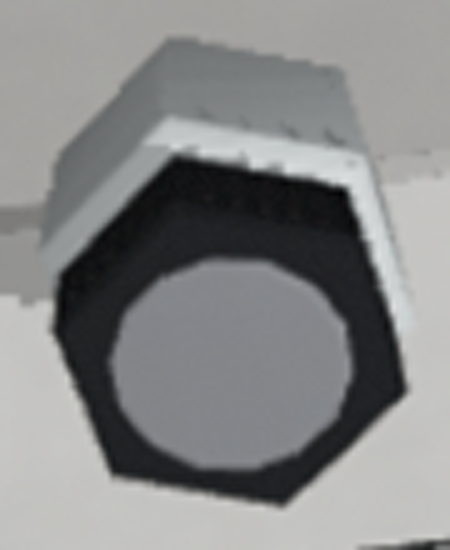

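Run:
```python
from h import *
c=pickle.load(open("w8.pkl","rb"))
Q=[onz("wrist",u/5+285,v/5+225,.07,c) for u,v in [(407,388),(283,505),(112,473),(55,330)]]
for i in range(3):
    e=Q[i+1]-Q[i]; print(np.linalg.norm(e).round(4),round(np.degrees(np.arctan2(e[1],e[0])+np.pi/2)%60,1))
print("ctr",((Q[0]+Q[3])/2).round(4))
rows([.6596,-.2575,.105],np.radians(78.5));
```

```text
0.0255 40.7
0.025 39.3
0.0241 39.7
ctr [ 0.6592 -0.2568  0.07  ]
n 3 dy -0.0622 d [ 0.0391 -0.0011 -0.0657] j6 -1.928
[[0.0036, 0.0324, 0.0547], [0.0043, 0.0323, 0.0547], [0.0049, 0.0322, 0.0547]] [[0, 0, 0.259], [0, 0, 0.259], [0, 0, 0.259]]
```

Run:
```python
from h import *
rows([.6595,-.2573,.11],1.744,n=5);
```

```text
n 5 dy 0.3117 d [ 0.039  -0.0009 -0.0607] j6 -1.928
[[0.0022, 0.0194, 0.0303], [0.001, 0.0195, 0.0303], [-0.0002, 0.0195, 0.0303], [-0.0014, 0.0195, 0.0303], [-0.0026, 0.0193, 0.0303]] [[0, 0, -0.779], [0, 0, -0.779], [0, 0, -0.779], [0, 0, -0.779], [0, 0, -0.779]]
```

>>> send_rows(delta_pos=[[0.0022, 0.0194, 0.0303], [0.001, 0.0195, 0.0303], [-0.0002, 0.0195, 0.0303], [-0.0014, 0.0195, 0.0303], [-0.0026, 0.0193, 0.0303]], angular=[[0, 0, -0.779], [0, 0, -0.779], [0, 0, -0.779], [0, 0, -0.779], [0, 0, -0.779]])

```text
clock: 9.83
position: [0.6603, -0.2573, 0.1106]
ee_rot: [0.0, 0.642, 0.767, 0.0]
contact_force: [-0.9, 0.0, 0.9]
width: 0.08
```

>>> send_rows(delta_pos=[[0, 0, 0], [0, 0, 0], [0, 0, 0]], angular=[[0, 0, 0], [0, 0, 0], [0, 0, 0]])

```text
clock: 10.08
position: [0.6599, -0.2582, 0.1115]
ee_rot: [0.0, 0.644, 0.765, 0.0]
contact_force: [-0.4, 0.6, -0.1]
width: 0.0803
```

Run:
```python
from h import *
im,c=snap("w9"); p,R,s=pose(); print(p,yaw(),s["width"])
for d in discs(im,(220,200,430,420),lo=90,hi=190): print(np.round(d,2),onz("wrist",d[0],d[1],.07,c).round(4))
rows([.6594,-.2573,.074])
```

```text
[ 0.66006107 -0.2584998   0.11190491] 1.7423028025206462 0.07972875901242148
[326.12 284.1   57.29  63.74   1.  ] [ 0.6594 -0.2573  0.07  ]
n 1 dy 0 d [-0.0007  0.0012 -0.0379] j6 -2.214
[[0.0032, -0.0011, 0.0948]] [[0, 0, 0.0]]
```

View pics/w9.png

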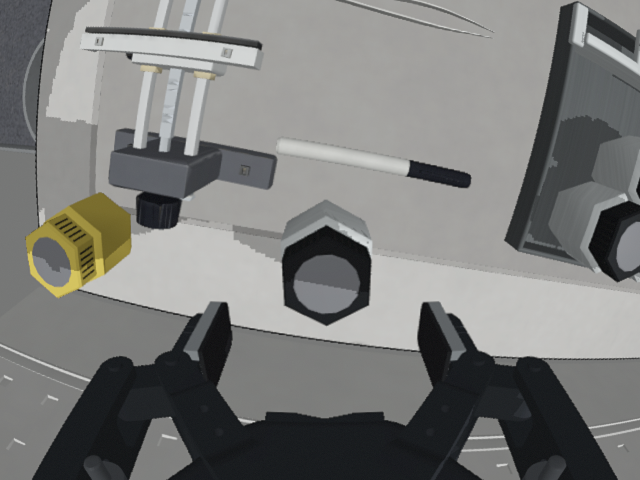

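The jar sits symmetrically at (326,284), its flats facing the jaws. Descend and close.

>>> send_rows(delta_pos=[[0.003, -0.001, 0.045], [0, 0, 0.045], [0, 0, 0], [0, 0, 0], [0, 0, 0]], angular=[[0, 0, 0], [0, 0, 0], [0, 0, 0], [0, 0, 0], [0, 0, 0]])

```text
clock: 10.55
position: [0.6599, -0.2582, 0.0762]
ee_rot: [0.001, 0.644, 0.765, 0.0]
contact_force: [0.2, -1.3, 0.1]
width: 0.08
```

>>> send_rows(delta_pos=[[0, 0, 0], [0, 0, 0], [0, 0, 0], [0, 0, 0], [0, 0, 0]], angular=[[0, 0, 0], [0, 0, 0], [0, 0, 0], [0, 0, 0], [0, 0, 0]], hand=30)

```text
clock: 10.97
position: [0.6601, -0.258, 0.076]
ee_rot: [0.001, 0.644, 0.765, 0.0]
contact_force: [0.2, 0.1, 5.0]
width: 0.0428
```

>>> send_rows(delta_pos=[[0, 0, 0], [0, 0, 0]], angular=[[0, 0, 0], [0, 0, 0]])

```text
clock: 11.13
position: [0.6601, -0.258, 0.076]
ee_rot: [0.001, 0.644, 0.765, 0.0]
contact_force: [-0.3, 1.4, 6.4]
width: 0.043
```

Run:
```python
from h import *
im,c=snap("w10"); p,R,s=pose(); print(p,yaw(),s["width"],s["contact_force"])
for d in discs(im,(260,250,390,400),lo=60,hi=190): print(np.round(d,2), (R.T@(onz("wrist",d[0],d[1],.07,c)-p)).round(4))
```

```text
[ 0.66016236 -0.25800951  0.0759707 ] 1.7426170558858716 0.04298065351391387 [-0.38835537  1.05202497  4.95152624]
[324.36 322.01  66.43  79.06   1.  ] [ 0.0001 -0.0005  0.006 ]
```

View pics/w10.png

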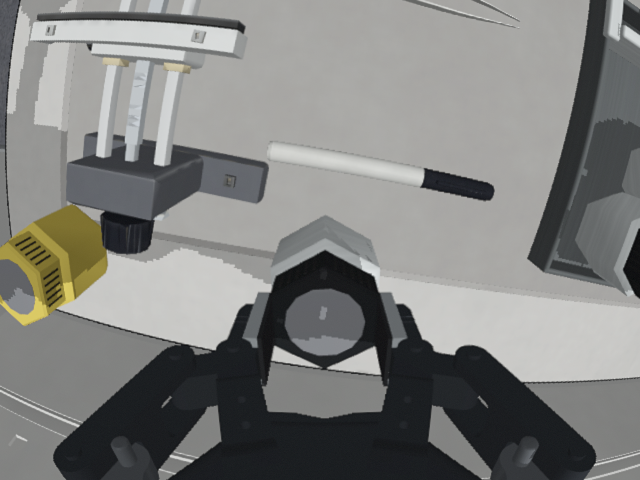

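>>> send_rows(delta_pos=[[0, 0, -0.04], [0, 0, -0.09], [0, 0, -0.09], [0, 0, -0.09], [0, 0, -0.03]], angular=[[0, 0, 0], [0, 0, 0], [0, 0, 0], [0, 0, 0], [0, 0, 0]])

```text
clock: 11.6
position: [0.6614, -0.2589, 0.2165]
ee_rot: [0.004, 0.644, 0.765, 0.001]
contact_force: [1.1, -0.1, 0.5]
width: 0.0428
```

>>> send_rows(delta_pos=[[0, -0.04, 0], [0, -0.06, 0], [0, -0.06, 0], [0, -0.06, 0], [0, -0.04, 0]], angular=[[0, 0, 0.5], [0, 0, 1], [0, 0, 1], [0, 0, 1], [0, 0, 1]])

```text
clock: 12.02
position: [0.5532, -0.2623, 0.2098]
ee_rot: [-0.001, 0.772, 0.636, -0.001]
contact_force: [-0.9, -0.0, -1.2]
width: 0.0425
```

>>> send_rows(delta_pos=[[0, 0, 0], [0, 0, 0], [0, 0, 0], [0, 0, 0], [0, 0, 0]], angular=[[0, 0, 1], [0, 0, 1], [0, 0, 1], [0, 0, 1], [0, 0, 1]])

```text
clock: 12.43
position: [0.5554, -0.2624, 0.21]
ee_rot: [-0.001, 0.883, 0.47, -0.0]
contact_force: [-0.3, -0.4, -0.7]
width: 0.0428
```

>>> send_rows(delta_pos=[[0, 0, 0], [0, 0, 0], [0, 0, 0], [0, 0, 0], [0, 0, 0]], angular=[[0, 0, 1], [0, 0, 1], [0, 0, 1], [0, 0, 1], [0, 0, 1]])

```text
clock: 12.85
position: [0.5555, -0.2624, 0.2099]
ee_rot: [-0.001, 0.958, 0.285, -0.001]
contact_force: [-1.3, -1.0, -1.3]
width: 0.0426
```

>>> send_rows(delta_pos=[[0, 0, 0], [0, 0, 0], [0, 0, 0], [0, 0, 0], [0, 0, 0]], angular=[[0, 0, 1], [0, 0, 1], [0, 0, 1], [0, 0, 1], [0, 0, 1]])

```text
clock: 13.27
position: [0.5555, -0.2624, 0.2099]
ee_rot: [-0.0, 0.996, 0.089, -0.001]
contact_force: [0.6, -0.2, -1.5]
width: 0.0432
```

>>> send_rows(delta_pos=[[0, 0, 0], [0, 0, 0], [0, 0, 0], [0, 0, 0], [0, 0, 0]], angular=[[0, 0, 1], [0, 0, 1], [0, 0, 1], [0, 0, 1], [0, 0, 0]])

```text
clock: 13.68
position: [0.5555, -0.2624, 0.2099]
ee_rot: [-0.0, 0.998, -0.069, -0.001]
contact_force: [-0.3, 0.6, -1.2]
width: 0.0432
```

Run:
```python
from h import *
im,c=snap("w11"); p,R,s=pose(); print(p,yaw(),s["width"],s["contact_force"].round(1),s["qpos"].round(2),s["clock"])
rows([.5602,-.0965,.19],-.612)
```

```text
[ 0.55563503 -0.26240407  0.21001661] -0.13582263056829613 0.04309489468013103 [-0.5  0.3 -1.5] [-0.55  0.36  1.48 -0.    1.3  -0.42] 13.7333
n 7 dy -0.4762 d [ 0.0046  0.1659 -0.02  ] j6 -0.419
[[-0.0064, -0.0589, 0.0071], [-0.0104, -0.0584, 0.0071], [-0.0143, -0.0575, 0.0071], [-0.0182, -0.0564, 0.0071], [-0.022, -0.055, 0.0071]] [[0, 0, 0.85], [0, 0, 0.85], [0, 0, 0.85], [0, 0, 0.85], [0, 0, 0.85]]
[[-0.0257, -0.0534, 0.0071], [-0.0293, -0.0515, 0.0071]] [[0, 0, 0.85], [0, 0, 0.85]]
```

View pics/w11.png

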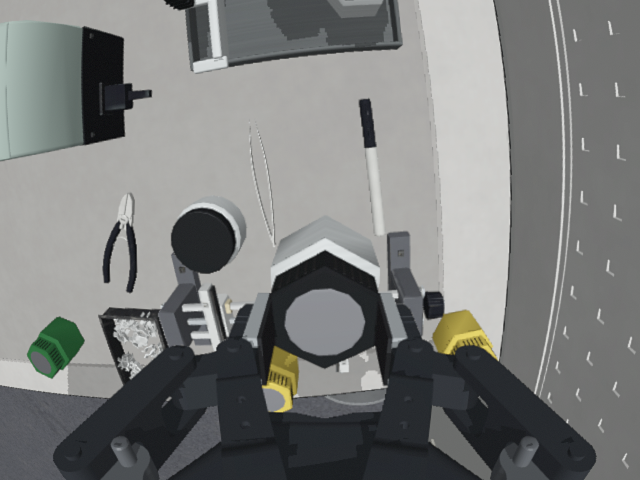

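Run:
```python
from h import *
rows([.5602,-.0965,.17],-.569,n=7)
```

```text
n 7 dy -0.4332 d [ 0.0046  0.1659 -0.04  ] j6 -0.419
[[-0.0064, -0.0589, 0.0143], [-0.01, -0.0584, 0.0143], [-0.0136, -0.0577, 0.0143], [-0.0172, -0.0567, 0.0143], [-0.0206, -0.0556, 0.0143]] [[0, 0, 0.774], [0, 0, 0.774], [0, 0, 0.774], [0, 0, 0.774], [0, 0, 0.774]]
[[-0.024, -0.0542, 0.0143], [-0.0274, -0.0526, 0.0143]] [[0, 0, 0.774], [0, 0, 0.774]]
```

>>> send_rows(delta_pos=[[-0.0064, -0.0589, 0.0143], [-0.01, -0.0584, 0.0143], [-0.0136, -0.0577, 0.0143], [-0.0172, -0.0567, 0.0143], [-0.0206, -0.0556, 0.0143]], angular=[[0, 0, 0.774], [0, 0, 0.774], [0, 0, 0.774], [0, 0, 0.774], [0, 0, 0.774]])

```text
clock: 14.15
position: [0.5592, -0.1431, 0.1816]
ee_rot: [-0.0, 0.975, -0.222, -0.0]
contact_force: [0.6, 0.7, -1.1]
width: 0.0428
```

>>> send_rows(delta_pos=[[-0.024, -0.0542, 0.0143], [-0.0274, -0.0526, 0.0143], [0, 0, 0], [0, 0, 0], [0, 0, 0]], angular=[[0, 0, 0.774], [0, 0, 0.774], [0, 0, 0], [0, 0, 0], [0, 0, 0]])

```text
clock: 14.57
position: [0.5611, -0.097, 0.1707]
ee_rot: [0.0, 0.96, -0.281, 0.0]
contact_force: [0.7, -0.0, -1.4]
width: 0.043
```

Run:
```python
from h import *
im,c=snap("w12"); p,R,s=pose(); print(p,yaw(),s["width"],s["contact_force"].round(1))
```

```text
[ 0.56117219 -0.09742167  0.17086427] -0.569757980106176 0.04281836549496672 [ 0.1  0.2 -2.2]
```

View pics/w12.png

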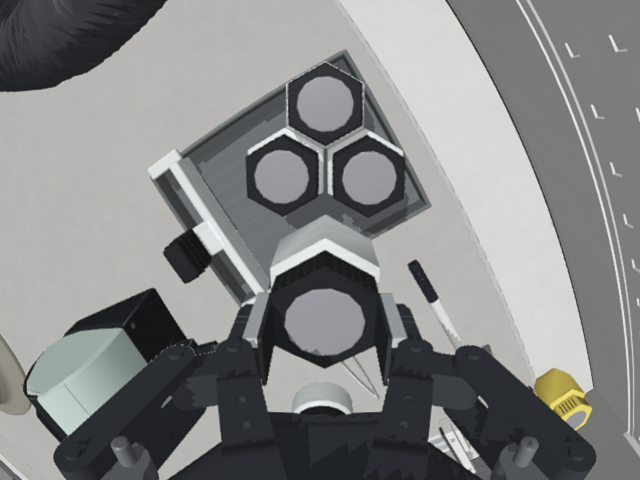

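Run:
```python
from h import *
im=cv2.imread("pics/w12.png");c=pickle.load(open("w12.pkl","rb")); 
D=[onz("wrist",d[0],d[1],.074,c) for d in discs(im,(230,60,420,220),lo=120,hi=190)]
for d in D: print(d.round(4))
for n,u,v in [("BR",431,206),("BL",345,52),("rightwall",380,233)]: print(n,onz("wrist",u,v,.024,c).round(4))
cv2.imwrite("pics/w12c.png",cv2.resize(im[40:320,140:440],None,fx=2.1,fy=2.1,interpolation=cv2.INTER_CUBIC))
```

```text
[ 0.6073 -0.0745  0.074 ]
[ 0.5629 -0.0453  0.074 ]
[ 0.6086 -0.0227  0.074 ]
BR [ 0.6379 -0.1301  0.024 ]
BL [0.642  0.0026 0.024 ]
rightwall [ 0.5928 -0.1275  0.024 ]
```

View pics/w12c.png

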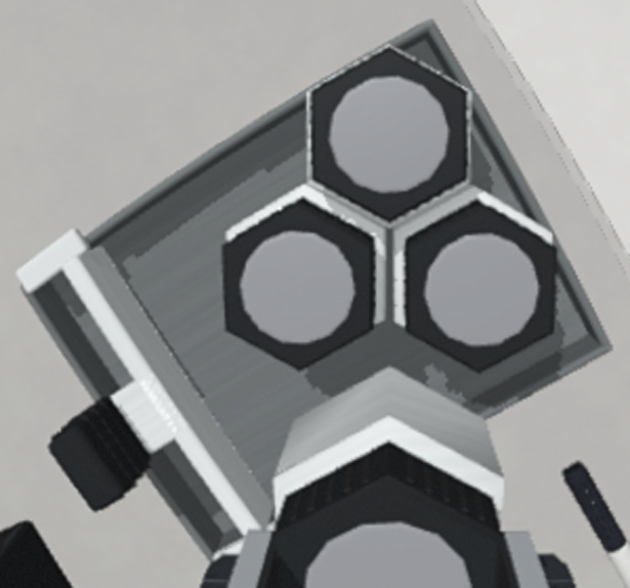

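>>> send_rows(delta_pos=[[-0.0036, -0.002, 0.03], [0, 0, 0.04], [0, 0, 0.03], [0, 0, 0], [0, 0, 0]], angular=[[0, 0, 0], [0, 0, 0], [0, 0, 0], [0, 0, 0], [0, 0, 0]])

```text
clock: 15.03
position: [0.56, -0.0962, 0.1304]
ee_rot: [0.0, 0.959, -0.282, -0.0]
contact_force: [0.6, -0.5, -0.8]
width: 0.0431
```

>>> send_rows(delta_pos=[[0, 0, 0], [0, 0, 0]], angular=[[0, 0, 0], [0, 0, 0]])

```text
clock: 15.2
position: [0.561, -0.0959, 0.1318]
ee_rot: [-0.0, 0.959, -0.282, 0.001]
contact_force: [0.9, 0.1, -1.5]
width: 0.0432
```

Run:
```python
from h import *
im,c=snap("w13"); p,R,s=pose(); print(p,yaw(),s["width"],s["contact_force"].round(1))
```

```text
[ 0.56088131 -0.09575338  0.1317319 ] -0.5710999080174508 0.043170233428540324 [ 0.4  0.5 -0.8]
```

View pics/w13.png

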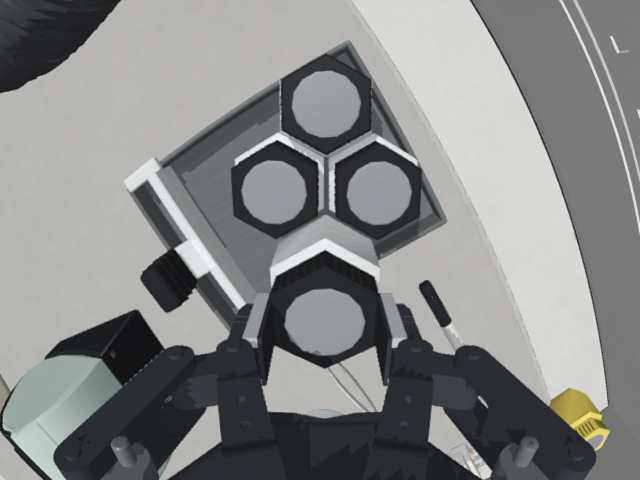

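>>> send_rows(delta_pos=[[0, 0.0025, 0.02], [0, 0, 0.03], [0, 0, 0.03], [0, 0, 0], [0, 0, 0]], angular=[[0, 0, 0], [0, 0, 0], [0, 0, 0], [0, 0, 0], [0, 0, 0]])

```text
clock: 15.67
position: [0.5591, -0.0959, 0.0981]
ee_rot: [-0.0, 0.96, -0.282, -0.001]
contact_force: [0.6, 0.3, -0.9]
width: 0.0428
```

>>> send_rows(delta_pos=[[0, 0, 0], [0, 0, 0]], angular=[[0, 0, 0], [0, 0, 0]])

```text
clock: 15.83
position: [0.5602, -0.0962, 0.0994]
ee_rot: [-0.0, 0.96, -0.282, 0.001]
contact_force: [-0.7, -0.0, -1.6]
width: 0.0427
```

>>> send_rows(delta_pos=[[0, 0, 0.012], [0, 0, 0.012], [0, 0, 0.012], [0, 0, 0], [0, 0, 0]], angular=[[0, 0, 0], [0, 0, 0], [0, 0, 0], [0, 0, 0], [0, 0, 0]])

```text
clock: 16.25
position: [0.5592, -0.0959, 0.0837]
ee_rot: [-0.0, 0.96, -0.282, -0.001]
contact_force: [0.7, -0.7, -1.2]
width: 0.0428
```

>>> send_rows(delta_pos=[[0, 0, 0.005], [0, 0, 0.005], [0, 0, 0], [0, 0, 0]], angular=[[0, 0, 0], [0, 0, 0], [0, 0, 0], [0, 0, 0]])

```text
clock: 16.58
position: [0.5596, -0.0961, 0.0803]
ee_rot: [-0.0, 0.96, -0.282, -0.0]
contact_force: [0.4, 0.3, -0.6]
width: 0.0431
```

>>> send_rows(delta_pos=[[0, 0, 0.003], [0, 0, 0.003], [0, 0, 0], [0, 0, 0]], angular=[[0, 0, 0], [0, 0, 0], [0, 0, 0], [0, 0, 0]])

```text
clock: 16.92
position: [0.5598, -0.0961, 0.0799]
ee_rot: [-0.0, 0.96, -0.282, 0.001]
contact_force: [-2.7, 0.6, 10.9]
width: 0.0429
```

>>> send_rows(delta_pos=[[0, 0, -0.003], [0, 0, 0], [0, 0, 0], [0, 0, 0], [0, 0, 0]], angular=[[0, 0, 0], [0, 0, 0], [0, 0, 0], [0, 0, 0], [0, 0, 0]], hand=58)

```text
clock: 17.33
position: [0.5595, -0.096, 0.0788]
ee_rot: [-0.0, 0.96, -0.282, -0.0]
contact_force: [-0.6, 0.2, -0.0]
width: 0.0581
```

>>> send_rows(delta_pos=[[0, 0, -0.03], [0, 0, -0.06], [0, 0, -0.09], [0, 0, -0.09], [0, 0, 0]], angular=[[0, 0, 0], [0, 0, 0], [0, 0, 0], [0, 0, 0], [0, 0, 0]])

```text
clock: 17.75
position: [0.5638, -0.0973, 0.1941]
ee_rot: [-0.0, 0.96, -0.282, 0.007]
contact_force: [1.3, 0.8, -0.1]
width: 0.0577
```

Run:
```python
from h import *
im,c=snap("w14"); p,R,s=pose(); print(p,yaw(),s["width"],s["contact_force"].round(1))
for d in discs(im,(200,20,450,400),lo=100,hi=190): print(np.round(d,1),onz("wrist",d[0],d[1],.074,c).round(4))
```

```text
[ 0.56226737 -0.09682985  0.19115648] -0.570844131696848 0.05797229546411556 [ 0.   0.1 -0.8]
```

View pics/w14.png

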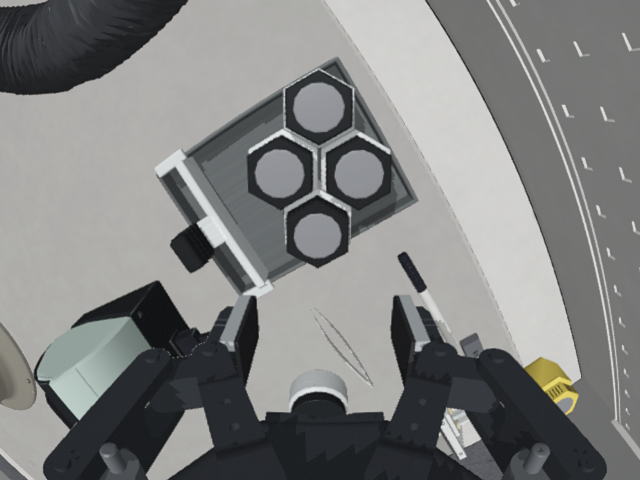

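Run:
```python
from h import *
c=pickle.load(open("w14.pkl","rb")); im=cv2.imread("pics/w14.png")
for d in discs(im,(255,60,400,260),lo=120,hi=190,amin=80): print(np.round(d,1),onz("wrist",d[0],d[1],.074,c).round(4))
print("handle top approx",onz("wrist",188,250,.07,c).round(4))
p,R,s=pose(); print(p)
rows([.4565,-.0539,.17],-1.616)
```

```text
[317.  235.3  43.   45.6   1. ] [ 0.5603 -0.0958  0.074 ]
[358.6 173.6  46.5  47.4   1. ] [ 0.6073 -0.0744  0.074 ]
[279.1 173.   46.6  47.3   1. ] [ 0.5629 -0.0452  0.074 ]
handle top approx [ 0.4718 -0.054   0.07  ]
[ 0.56226737 -0.09682985  0.19115648]
n 14 dy -1.0452 d [-0.1058  0.0429 -0.0212] j6 0.278
[[-0.02, 0.0038, 0.0038], [-0.0197, 0.0052, 0.0038], [-0.0193, 0.0067, 0.0038], [-0.0187, 0.0081, 0.0038], [-0.018, 0.0095, 0.0038]] [[0, 0, 0.933], [0, 0, 0.933], [0, 0, 0.933], [0, 0, 0.933], [0, 0, 0.933]]
[[-0.0173, 0.0108, 0.0038], [-0.0164, 0.0121, 0.0038], [-0.0155, 0.0133, 0.0038], [-0.0145, 0.0144, 0.0038], [-0.0133, 0.0154, 0.0038]] [[0, 0, 0.933], [0, 0, 0.933], [0, 0, 0.933], [0, 0, 0.933], [0, 0, 0.933]]
[[-0.0122, 0.0164, 0.0038], [-0.0109, 0.0172, 0.0038], [-0.0096, 0.018, 0.0038], [-0.0082, 0.0187, 0.0038]] [[0, 0, 0.933], [0, 0, 0.933], [0, 0, 0.933], [0, 0, 0.933]]
```

>>> send_rows(delta_pos=[[-0.02, 0.0038, 0.0038], [-0.0197, 0.0052, 0.0038], [-0.0193, 0.0067, 0.0038], [-0.0187, 0.0081, 0.0038], [-0.018, 0.0095, 0.0038]], angular=[[0, 0, 0.933], [0, 0, 0.933], [0, 0, 0.933], [0, 0, 0.933], [0, 0, 0.933]])

```text
clock: 18.22
position: [0.5206, -0.0803, 0.178]
ee_rot: [0.0, 0.89, -0.456, -0.001]
contact_force: [0.8, 0.2, 0.0]
width: 0.0577
```

>>> send_rows(delta_pos=[[-0.0173, 0.0108, 0.0038], [-0.0164, 0.0121, 0.0038], [-0.0155, 0.0133, 0.0038], [-0.0145, 0.0144, 0.0038], [-0.0133, 0.0154, 0.0038]], angular=[[0, 0, 0.933], [0, 0, 0.933], [0, 0, 0.933], [0, 0, 0.933], [0, 0, 0.933]])

```text
clock: 18.63
position: [0.4828, -0.065, 0.1705]
ee_rot: [0.0, 0.79, -0.613, -0.001]
contact_force: [-0.1, -0.6, -0.0]
width: 0.0581
```

>>> send_rows(delta_pos=[[-0.0122, 0.0164, 0.0038], [-0.0109, 0.0172, 0.0038], [-0.0096, 0.018, 0.0038], [-0.0082, 0.0187, 0.0038], [0, 0, 0]], angular=[[0, 0, 0.933], [0, 0, 0.933], [0, 0, 0.933], [0, 0, 0.933], [0, 0, 0]])

```text
clock: 19.05
position: [0.451, -0.0522, 0.1642]
ee_rot: [-0.001, -0.691, 0.723, 0.002]
contact_force: [-0.7, -0.1, 0.5]
width: 0.0579
```

>>> send_rows(delta_pos=[[0, 0, 0], [0, 0, 0], [0, 0, 0]], angular=[[0, 0, 0], [0, 0, 0], [0, 0, 0]])

```text
clock: 19.3
position: [0.4543, -0.0534, 0.1656]
ee_rot: [0.0, -0.691, 0.722, -0.0]
contact_force: [0.1, -0.3, 0.9]
width: 0.0579
```

Run:
```python
from h import *
im,c=snap("w15"); p,R,s=pose(); print(p,yaw(),s["width"],s["contact_force"].round(1))
```

```text
[ 0.45430109 -0.05337663  0.16571267] -1.6150732681300817 0.058189136332114644 [-0.5 -0.5  0.7]
```

View pics/w15.png

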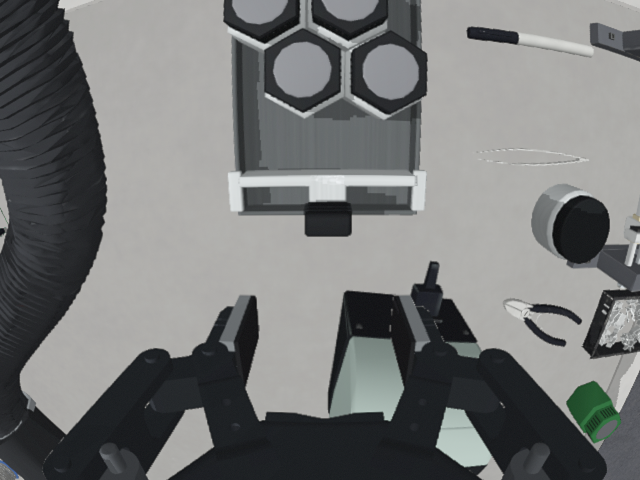

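Run:
```python
from h import *
c=pickle.load(open("w15.pkl","rb"))
for u,v in [(306,208),(350,207),(305,235),(350,234)]: print("handle",onz("wrist",u,v,.07,c).round(4))
for u,v in [(345,292),(455,302)]:
  for z in (.05,.08,.1,.12): print("machine",z,onz("wrist",u,v,z,c).round(3))
im=cv2.imread("pics/w15.png")
cv2.imwrite("pics/w15c.png",cv2.resize(im[160:320,220:440],None,fx=3.5,fy=3.5,interpolation=cv2.INTER_CUBIC))
```

```text
handle [ 0.4795 -0.0432  0.07  ]
handle [ 0.479  -0.0702  0.07  ]
handle [ 0.4621 -0.0415  0.07  ]
handle [ 0.4615 -0.0698  0.07  ]
machine 0.05 [ 0.41  -0.066  0.05 ]
machine 0.08 [ 0.426 -0.065  0.08 ]
machine 0.1 [ 0.437 -0.064  0.1  ]
machine 0.12 [ 0.447 -0.064  0.12 ]
machine 0.05 [ 0.396 -0.152  0.05 ]
machine 0.08 [ 0.413 -0.14   0.08 ]
machine 0.1 [ 0.425 -0.132  0.1  ]
machine 0.12 [ 0.437 -0.124  0.12 ]
```

View pics/w15c.png

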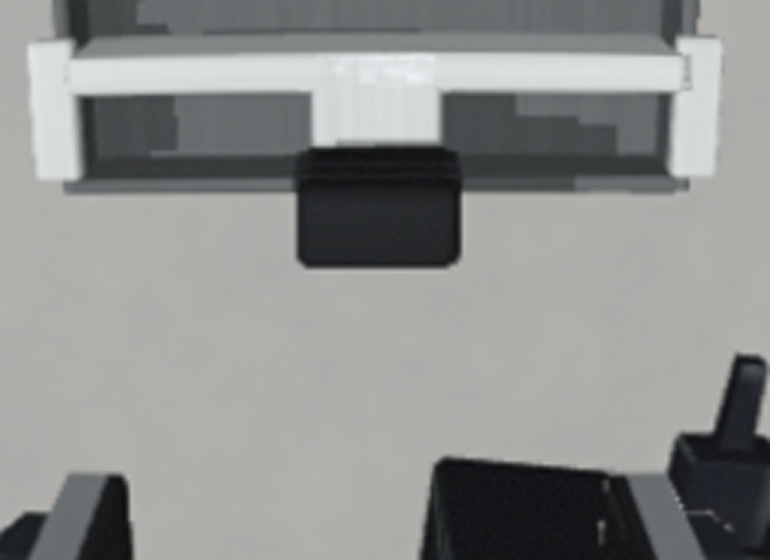

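Run:
```python
from h import *
c=pickle.load(open("w15.pkl","rb"))
Q=[onz("wrist",u,v,.07,c) for u,v in [(305,213),(352,213),(305.5,235.5),(351.5,235.5)]]; print(np.mean(Q,0).round(4),[q.round(4) for q in Q])
for z in (.06,.08,.1,.12): print(z,onz("wrist",330,340,z,c).round(3))
m=np.mean(Q,0); rows([m[0],m[1],.10]); p,R,s=pose(); print(p)
```

```text
[ 0.4684 -0.0565  0.07  ] [array([ 0.4764, -0.0424,  0.07  ]), array([ 0.4751, -0.0713,  0.07  ]), array([ 0.4617, -0.0418,  0.07  ]), array([ 0.4604, -0.0707,  0.07  ])]
0.06 [ 0.375 -0.054  0.06 ]
0.08 [ 0.389 -0.054  0.08 ]
0.1 [ 0.403 -0.055  0.1  ]
0.12 [ 0.417 -0.055  0.12 ]
n 2 dy 0 d [ 0.0141 -0.0032 -0.0657] j6 1.346
[[0.0032, -0.0178, 0.0821], [0.0032, -0.0178, 0.0821]] [[0, 0, 0.0], [0, 0, 0.0]]
[ 0.45430109 -0.05337663  0.16571267]
```

>>> send_rows(delta_pos=[[0.0032, -0.0178, 0.06], [0.0032, -0.0178, 0.06], [0, 0, 0.045], [0, 0, 0], [0, 0, 0]], angular=[[0, 0, 0], [0, 0, 0], [0, 0, 0], [0, 0, 0], [0, 0, 0]])

```text
clock: 19.77
position: [0.4674, -0.0563, 0.0992]
ee_rot: [-0.001, -0.691, 0.723, 0.001]
contact_force: [0.5, 0.6, 0.2]
width: 0.058
```

>>> send_rows(delta_pos=[[0, 0, 0], [0, 0, 0]], angular=[[0, 0, 0], [0, 0, 0]])

```text
clock: 19.93
position: [0.4688, -0.0566, 0.101]
ee_rot: [0.001, -0.691, 0.723, -0.001]
contact_force: [0.2, 0.0, 0.4]
width: 0.0577
```

Run:
```python
from h import *
im,c=snap("w16"); p,R,s=pose(); print(p,yaw(),s["width"],s["contact_force"].round(1))
```

```text
[ 0.46873178 -0.05661198  0.10103536] -1.6157528246200972 0.05796271007670585 [-0.3  0.8  0.1]
```

View pics/w16.png

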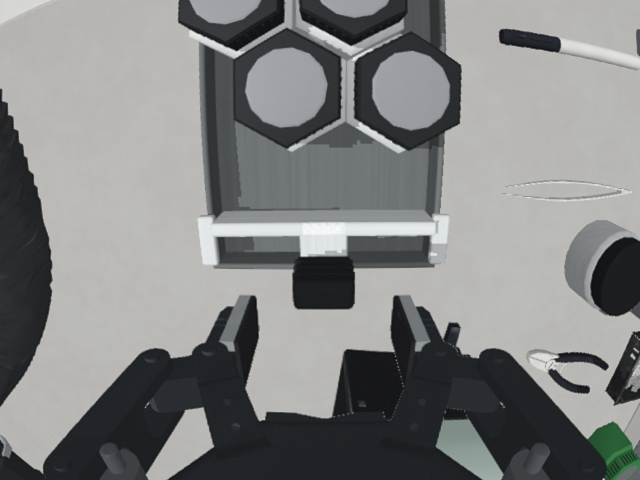

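>>> send_rows(delta_pos=[[0, 0, 0.03], [0, 0, 0.03], [0, 0, 0.028], [0, 0, 0], [0, 0, 0]], angular=[[0, 0, 0], [0, 0, 0], [0, 0, 0], [0, 0, 0], [0, 0, 0]])

```text
clock: 20.4
position: [0.468, -0.0564, 0.0651]
ee_rot: [0.0, -0.691, 0.723, -0.0]
contact_force: [0.1, -0.1, 1.0]
width: 0.058
```

>>> send_rows(delta_pos=[[0, 0, 0], [0, 0, 0], [0, 0, 0], [0, 0, 0], [0, 0, 0]], angular=[[0, 0, 0], [0, 0, 0], [0, 0, 0], [0, 0, 0], [0, 0, 0]], hand=15, squeeze=50)

```text
clock: 20.82
position: [0.4686, -0.0562, 0.0658]
ee_rot: [0.001, -0.691, 0.723, -0.001]
contact_force: [-0.8, 1.6, 5.2]
width: 0.0292
```

>>> send_rows(delta_pos=[[0, 0, 0], [0, 0, 0], [0, 0, 0]], angular=[[0, 0, 0], [0, 0, 0], [0, 0, 0]])

```text
clock: 21.07
position: [0.4686, -0.0562, 0.0658]
ee_rot: [0.001, -0.691, 0.723, -0.001]
contact_force: [-1.6, 2.6, 5.5]
width: 0.0288
```

>>> send_rows(delta_pos=[[0, -0.01, 0], [0, -0.015, 0], [0, -0.015, 0], [0, -0.015, 0], [0, -0.01, 0]], angular=[[0, 0, 0], [0, 0, 0], [0, 0, 0], [0, 0, 0], [0, 0, 0]])

```text
clock: 21.48
position: [0.4941, -0.0572, 0.0658]
ee_rot: [0.0, -0.691, 0.723, 0.0]
contact_force: [-2.5, 1.7, 8.3]
width: 0.0291
```

>>> send_rows(delta_pos=[[0, 0, 0], [0, 0, 0]], angular=[[0, 0, 0], [0, 0, 0]])

```text
clock: 21.65
position: [0.495, -0.0572, 0.0658]
ee_rot: [0.001, -0.691, 0.723, -0.001]
contact_force: [0.6, 2.1, 6.5]
width: 0.0289
```

Run:
```python
from h import *
im,c=snap("w17"); p,R,s=pose(); print(p,yaw(),s["width"],s["contact_force"].round(1))
```

```text
[ 0.49494494 -0.05719264  0.06583091] -1.6160516511761334 0.029279418425319368 [-0.   2.3  5.7]
```

View pics/w17.png

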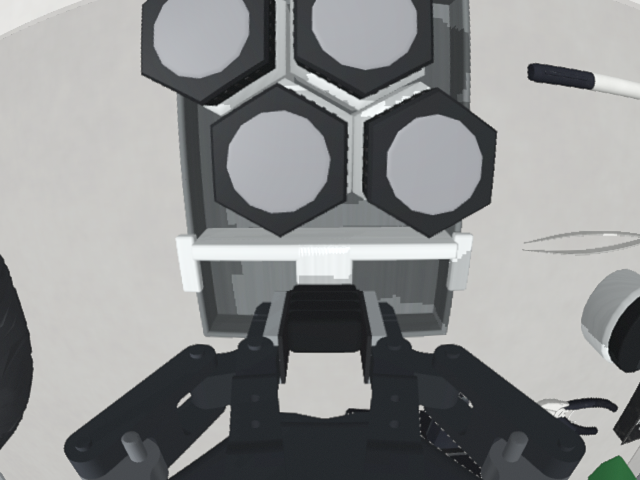

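>>> send_rows(delta_pos=[[0, -0.006, 0], [0, -0.006, 0], [0, -0.006, 0], [0, 0, 0], [0, 0, 0]], angular=[[0, 0, 0], [0, 0, 0], [0, 0, 0], [0, 0, 0], [0, 0, 0]])

```text
clock: 22.12
position: [0.5015, -0.0574, 0.0658]
ee_rot: [0.001, -0.691, 0.723, -0.0]
contact_force: [-0.8, 2.1, 7.9]
width: 0.029
```

>>> send_rows(delta_pos=[[0, -0.006, 0], [0, -0.006, 0], [0, 0, 0], [0, 0, 0]], angular=[[0, 0, 0], [0, 0, 0], [0, 0, 0], [0, 0, 0]])

```text
clock: 22.45
position: [0.5062, -0.0576, 0.0658]
ee_rot: [0.001, -0.691, 0.723, -0.0]
contact_force: [-0.8, 1.7, 6.3]
width: 0.029
```

Run:
```python
from h import *
im,c=snap("w18"); p,R,s=pose(); print(p,yaw(),s["width"],s["contact_force"].round(1))
```

```text
[ 0.50619677 -0.05760315  0.06582936] -1.6159155080027876 0.029108494573846254 [-1.2  3.3  7.2]
```

View pics/w18.png

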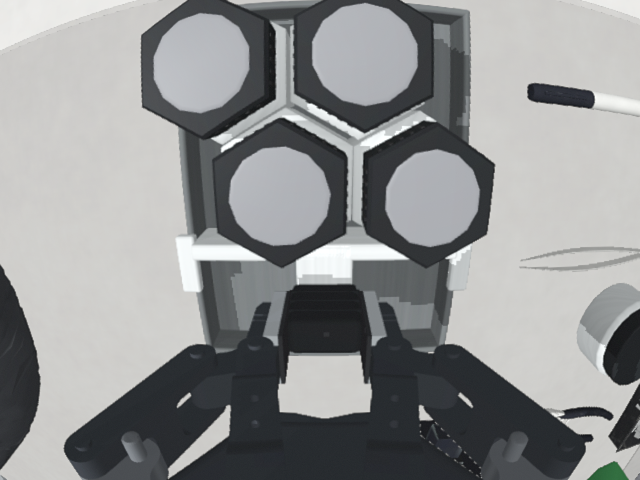

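>>> send_rows(delta_pos=[[0, -0.005, 0], [0, 0, 0], [0, 0, 0]], angular=[[0, 0, 0], [0, 0, 0], [0, 0, 0]])

```text
clock: 22.75
position: [0.508, -0.0576, 0.0658]
ee_rot: [0.001, -0.691, 0.723, -0.0]
contact_force: [-1.7, 1.3, 6.4]
width: 0.0288
```

>>> send_rows(delta_pos=[[0, -0.005, 0], [0, 0, 0], [0, 0, 0]], angular=[[0, 0, 0], [0, 0, 0], [0, 0, 0]])

```text
clock: 23.0
position: [0.5096, -0.0577, 0.0658]
ee_rot: [0.0, -0.691, 0.723, 0.0]
contact_force: [-1.4, 2.8, 7.8]
width: 0.0292
```

>>> send_rows(delta_pos=[[0, -0.005, 0], [0, 0, 0], [0, 0, 0]], angular=[[0, 0, 0], [0, 0, 0], [0, 0, 0]])

```text
clock: 23.25
position: [0.511, -0.0578, 0.0658]
ee_rot: [-0.0, -0.691, 0.723, 0.001]
contact_force: [-3.3, 2.7, 8.4]
width: 0.0292
```

Run:
```python
from h import *
im,c=snap("w19"); p,R,s=pose(); print(p,yaw(),s["width"],s["contact_force"].round(1))
for d in discs(im,(100,0,540,320),lo=100,hi=190): print(np.round(d,1),onz("wrist",d[0],d[1],.074,c).round(4))
```

```text
[ 0.51098452 -0.05776901  0.0658095 ] -1.6156975102587356 0.028733257708978218 [-3.7  2.5  9. ]
[432.  203.2  91.2  97.4   1. ] [ 0.5634 -0.0959  0.074 ]
[279.  202.9  97.1 100.7   1. ] [ 0.5655 -0.0455  0.074 ]
[199.9  73.4  93.6 102.4   1. ] [ 0.6097 -0.0227  0.074 ]
[363.4  65.7 101.8 106.6   1. ] [ 0.6081 -0.0741  0.074 ]
```

View pics/w19.png

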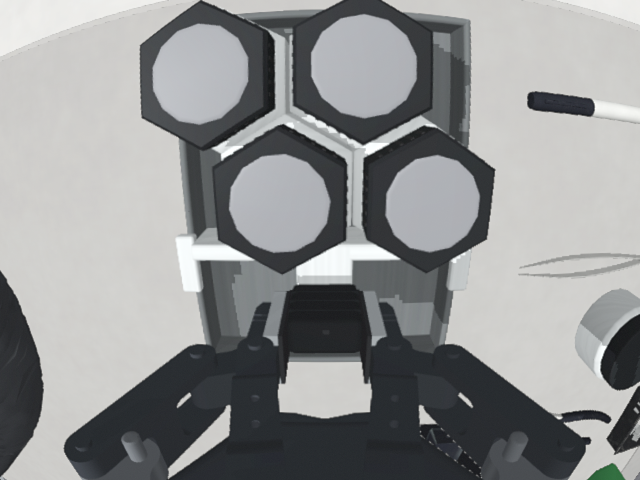

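>>> send_rows(delta_pos=[[0, -0.004, 0], [0, 0, 0], [0, 0, 0]], angular=[[0, 0, 0], [0, 0, 0], [0, 0, 0]])

```text
clock: 23.55
position: [0.5112, -0.0578, 0.0658]
ee_rot: [-0.001, -0.691, 0.723, 0.002]
contact_force: [-7.1, 1.3, 11.8]
width: 0.0292
```

>>> send_rows(delta_pos=[[0, -0.004, 0], [0, 0, 0], [0, 0, 0]], angular=[[0, 0, 0], [0, 0, 0], [0, 0, 0]])

```text
clock: 23.8
position: [0.5114, -0.0578, 0.0658]
ee_rot: [-0.002, -0.691, 0.723, 0.003]
contact_force: [-10.4, 2.2, 14.7]
width: 0.0293
```

>>> send_rows(delta_pos=[[0, -0.004, 0], [0, -0.002, 0], [0, 0, 0], [0, 0, 0]], angular=[[0, 0, 0], [0, 0, 0], [0, 0, 0], [0, 0, 0]])

```text
clock: 24.13
position: [0.5116, -0.0578, 0.0658]
ee_rot: [-0.004, -0.691, 0.723, 0.004]
contact_force: [-14.3, 0.4, 18.6]
width: 0.0289
```

Run:
```python
from h import *
im,c=snap("w20"); p,R,s=pose(); print(p,yaw(),s["width"],s["contact_force"].round(1))
D=[onz("wrist",d[0],d[1],.074,c)[:2] for d in discs(im,(100,0,540,320),lo=100,hi=190)]; print(np.round(D,4))
from scipy.spatial.distance import pdist,squareform
print(squareform(pdist(D)).round(4))
```

```text
[ 0.51159567 -0.05778234  0.06575444] -1.6149492572750859 0.02912783328118239 [-13.3   0.5  16.9]
[[ 0.5637 -0.096 ]
 [ 0.5659 -0.0455]
 [ 0.6101 -0.0227]
 [ 0.6084 -0.0741]]
[[0.     0.0505 0.0867 0.0498]
 [0.0505 0.     0.0497 0.0512]
 [0.0867 0.0497 0.     0.0514]
 [0.0498 0.0512 0.0514 0.    ]]
```

>>> send_rows(delta_pos=[[0, 0.008, 0], [0, 0, 0], [0, 0, 0]], angular=[[0, 0, 0], [0, 0, 0], [0, 0, 0]])

```text
clock: 24.43
position: [0.5113, -0.0578, 0.0658]
ee_rot: [-0.001, -0.691, 0.723, 0.002]
contact_force: [-7.7, 1.7, 11.6]
width: 0.0289
```

>>> send_rows(delta_pos=[[0, 0, 0], [0, 0, 0], [0, 0, 0], [0, 0, 0]], angular=[[0, 0, 0], [0, 0, 0], [0, 0, 0], [0, 0, 0]], hand=60)

```text
clock: 24.77
position: [0.5147, -0.0586, 0.0647]
ee_rot: [0.0, -0.691, 0.723, -0.0]
contact_force: [0.6, -1.2, 0.2]
width: 0.06
```

>>> send_rows(delta_pos=[[0, 0, -0.04], [0, 0, -0.08], [0, 0, -0.09], [0, 0, -0.09], [0, 0, 0]], angular=[[0, 0, 0], [0, 0, 0], [0, 0, 0], [0, 0, 0], [0, 0, 0]])

```text
clock: 25.18
position: [0.5189, -0.0596, 0.1915]
ee_rot: [0.004, -0.691, 0.723, -0.006]
contact_force: [1.1, -0.7, 0.9]
width: 0.0598
```

>>> send_rows(delta_pos=[[0, 0.05, -0.02], [0, 0, 0], [0, 0, 0], [0, 0, 0]], angular=[[0, 0, 0], [0, 0, 0], [0, 0, 0], [0, 0, 0]])

```text
clock: 25.52
position: [0.4947, -0.0576, 0.1923]
ee_rot: [0.0, -0.691, 0.723, -0.0]
contact_force: [-0.2, -0.3, 0.7]
width: 0.06
```

Run:
```python
from h import *
im,c=snap("w21"); p,R,s=pose(); print(p,yaw(),s["width"],s["contact_force"].round(1),s["clock"])
D=[onz("wrist",d[0],d[1],.074,c)[:2] for d in discs(im,(100,0,500,320),lo=100,hi=190)]; print(np.round(D,4))
from scipy.spatial.distance import pdist,squareform
print(squareform(pdist(D)).round(4))
```

```text
[ 0.4947028  -0.05763365  0.19205698] -1.6159053176638811 0.060161461410358955 [ 0.1  0.5 -0.4] 25.5667
[]Traceback (most recent call last):
  File "<stdin>", line 5, in <module>
    raise ValueError(f'A 2-dimensional array must be passed. (Shape was {X.shape}).')
ValueError: A 2-dimensional array must be passed. (Shape was (0,)).
```

View pics/w21.png

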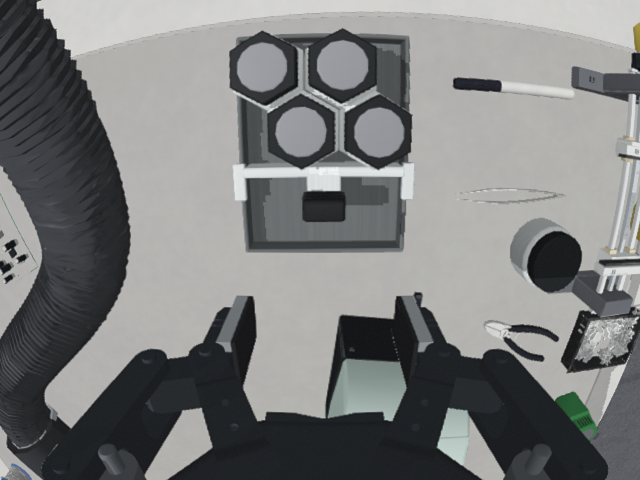

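Run:
```python
from h import *
from scipy.spatial.distance import pdist,squareform
im=cv2.imread("pics/w21.png");c=pickle.load(open("w21.pkl","rb"))
D=[onz("wrist",d[0],d[1],.074,c)[:2] for d in discs(im,(225,25,415,172),lo=120,hi=185)]; print(np.round(D,4))
if len(D)>1: print(squareform(pdist(D)).round(4))
crop=im[30:260,220:425]; cv2.imwrite("pics/w21c.png",cv2.resize(crop,None,fx=2.6,fy=2.6,interpolation=cv2.INTER_CUBIC))
g=cv2.cvtColor(im,cv2.COLOR_BGR2GRAY); print([int(x) for x in g[165:258,370]]); print("h",[int(x) for x in g[170:225,324]])
```

```text
[[ 0.5634 -0.0961]
 [ 0.5658 -0.0453]
 [ 0.6102 -0.0223]
 [ 0.6084 -0.074 ]]
[[0.     0.0509 0.0874 0.0501]
 [0.0509 0.     0.0501 0.0514]
 [0.0874 0.0501 0.     0.0518]
 [0.0501 0.0514 0.0518 0.    ]]
[99, 161, 192, 207, 224, 228, 228, 226, 224, 223, 214, 175, 122, 108, 109, 110, 110, 110, 110, 109, 89, 77, 77, 77, 78, 77, 78, 78, 77, 77, 77, 76, 78, 76, 77, 77, 76, 76, 76, 77, 99, 109, 109, 109, 109, 107, 109, 108, 108, 108, 108, 109, 108, 109, 109, 109, 109, 108, 108, 108, 109, 109, 108, 109, 110, 110, 109, 109, 110, 110, 109, 110, 109, 110, 110, 90, 66, 61, 63, 61, 58, 59, 63, 95, 110, 113, 116, 144, 179, 180, 179, 180, 180]
h [243, 240, 233, 229, 232, 223, 222, 224, 223, 223, 223, 223, 223, 223, 222, 222, 222, 222, 223, 224, 199, 100, 33, 22, 27, 24, 25, 24, 23, 25, 28, 34, 39, 40, 44, 45, 47, 46, 45, 43, 43, 43, 42, 44, 41, 41, 41, 42, 40, 40, 33, 44, 102, 113, 112]
```

View pics/w21c.png

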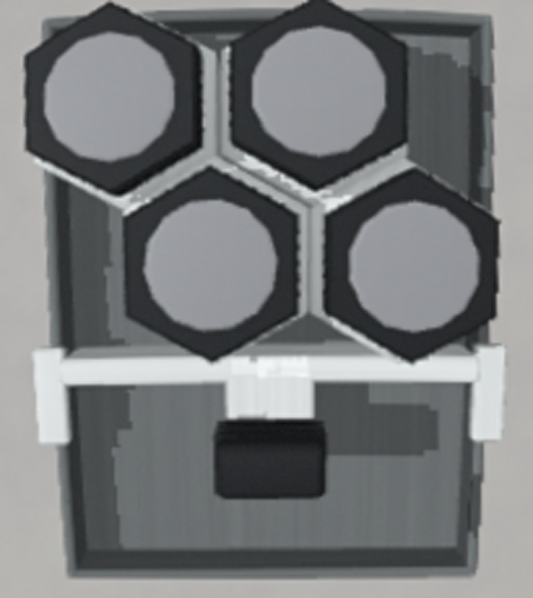

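Run:
```python
from h import *
c=pickle.load(open("w21.pkl","rb"))
R=np.array([np.cos(-.045),np.sin(-.045)])
f=onz("wrist",324,251.8,.024,c); b=onz("wrist",324,36.5,.024,c)
h=(onz("wrist",324,202,.07,c)+onz("wrist",324,221.5,.07,c))/2
# bar front/back top edges
print(f,b,"len",(b-f)[:2]@R,"handle from front outer",(h-f)[:2]@R, "joint front ref",(h-f)[:2]@R-.096+.101, "back ref",.084-(b-h)[:2]@R+.101)
print([round(float((np.array(d)-f[:2])@R-.096),4) for d in [(.5634,-.0961),(.5658,-.0453),(.6102,-.0223),(.6084,-.074)]])
```

```text
[ 0.46203581 -0.05575136  0.024     ] [ 0.6380385  -0.06377784  0.024     ] len 0.17618559066439038 handle from front outer 0.04770897478549117 joint front ref 0.05270897478549118 back ref 0.05652338412110082
[0.0071, 0.0072, 0.0505, 0.051]
```

Run:
```python
from rig import manip
print(manip.sign_off())
```

```text
the job is handed in; nothing more can be done
None
```

I set both hexagonal jars from the bench upright in the tray as the second row, nested against the two already there. I then pulled the stop bar back by its handle until it pressed firmly on the pack, with about 14 N at the wrist, let go, and handed the job in at about 26 s. Sign-off reports no verdict.

My last checks, from the wrist camera:
- **Jar spacing:** neighbouring centres are 50.1–51.8 mm apart, under the 53.5 mm limit. Jar_a and jar_b stood about 52 mm apart from the start and were not fully closed up.
- **Stop bar:** about 0.053 m measured from the tray's front edge and 0.056 m from its back edge, both above the 0.0505 m needed. The two disagree because the tray measured 176 mm long in that image instead of 180 mm.
- **Jar angle:** I judged the final turn of the jars by eye only, and they look aligned with the honeycomb.
- **Round jar and look-alikes:** I never touched them, and the round jar looks unmoved in the last picture. I did not re-measure its position.
- **Gripper:** open and about 0.19 m up, touching nothing.

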